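# Contact-check three sensors and close their transit case

## Robot

A 6-joint arm with a two-finger parallel gripper is mounted at the origin on the work surface. World frame = base frame: x ahead of the robot, y to its left, z up, the work surface at z = 0. Lengths are in m, angles in degrees, forces in N, time in s.
With the tool pointing down it reaches from about 0.275 to 0.85 m from the base axis. Payload 19 kg.
Tool frame: the origin (TCP) lies midway between the tips of the shut fingers; the grasp point (between the pads) lies 19 mm behind it; z points along the fingers, x is the direction in which the jaws open and shut, and the axes are right-handed (so a half turn about z gives the same grasp; the last joint's range is limited). The gripper opens to 85 mm and grips with 20 to 120 N. Pads are 22 mm wide; open, the fingers measure 114 mm over their backs; the gripper's body (76 mm by 85 mm) begins 54 mm behind the grasp point. The pads swing forward as they close: fully open they stand 13 mm farther back than shut.
Start: joints at [-80.214, 8.623, 82.357, -0, 89.026, -7.678], TCP at [0.173, -0.548, 0.231] pointing down, gripper open.
Joint ranges: [-160.23, 160.23], [-39.13, 120.54], [6.94, 153.29], [-79.49, 259.48], [9.18, 160.14], [-161.06, 161.06]. Speed limits (degrees/s): [108.29, 108.29, 127.2, 172.46, 172.46, 172.46].

## Interface

Orientations are given as a 3x3 rotation matrix whose columns are the frame's x, y, z axes.
In Python, from workcell import r gives the robot as it stands.
- The arm moves only by the tool play_rows, never from a script. Its argument "plan" is one flat list of numbers, 6 for each row, row after row: the shift along the tool's x, y, z in mm, then the turn, a rotation vector about the tool's x, y, z in degrees. In form: [x, y, z, ax, ay, az, x, y, z, ax, ay, az, ...]. A call has 1 to 10 rows; each row is the pose to reach, as a shift and turn from the pose measured when the call began, along the tool's axes at that moment; what a row does not reach only later rows make up. A row lasts 1/12 s, in which the tool goes at most 41.7 mm and 7.16 degrees, less where a joint would pass 70% of its speed; a pose out of reach is approached as far as the arm can. A call with a gripper value outside its range is refused whole. "hand" is the opening, from 0 (shut) to 1 (fully open), set as the call begins (left out, the last holds). The fingers move at their own pace and stop on an object; the grip force is fixed at half the most. Time passes only in rows, so rows that repeat a pose let the fingers close. It gives the time, the measured TCP pose, the force and the opening at its end, in the units of the state.
- r.get_obs(): the state, without advancing time (a new reading comes with each control period).
- r.get_image(name): name is "scene" or "top" or "wrist"; returns a dict with "image" (480x640x3 uint8, red, green, blue), "fx", "fy", "cx", "cy" (pixels), "world_to_cam" (4x4, takes a point from world to camera coordinates). Camera axes: x right, y down, z forward; pixel columns grow to the right and rows downward; lengths in m; the calibration is good to about 2 mm. A picture is of the moment at which its call begins. There is no depth.
- r.finish_job(): hands the job in, once; it reports no verdict.
The state is a dict: "clock": time; "q": joint angles; "dq": joint speeds; "joint_torque": joint torques, N m; "eef_pos": TCP position; "tcp_rot": TCP orientation; "wrist_force": force on the tool from outside, world axes, zero at the start; "torque": the same for the moment, N m; "width": finger opening in m.
Only numpy, scipy, OpenCV 4.12 (cv2) and the standard library are available. Lean on these libraries where they do the work, as an engineer would, in place of code of your own. Each camera call takes 0.05 s, during which the arm holds its last target. There are 200 camera calls.

## Task

Take the probe from its stand and touch its tip squarely onto the middle of the brass contact of the red sensor, then the yellow, then the blue, each time pressing gently until the spring contact gives a few millimetres (about 6 N, never as much as 15 N) and holding it there for half a second. Then hang the probe back in the stand's fork and fold the case shut: first the plain flap, then the orange-edged flap over it, both fully down. Do not disturb the other things on the bench.

Things in the scene. Friction and masses are not known exactly. Their poses are not given: they have to be found in the camera images.
- probe: Contact probe, 166 mm long. Origin at the end of its tip, z runs from tip to handle: steel rod 10 mm across with round brass end (z 0 to 72 mm), black square collar 50 x 50 mm (z 72 to 80), green square handle 28 x 28 mm (z 80 to 166; grip at about z 135). It starts hanging upright, tip down, in the stand, sides parallel to the stand's.
- probe_tip (a point): The end of the probe's tip, the same point and axes as probe.
- stand: Fixed blue stand with an aluminium fork, base 110 x 90 mm, origin under the fork's middle. Two level prongs along its x, tops at z 100 mm, leave a 20 mm wide slot open to -x (back post at x 36 to 52 mm). The probe's collar lies on the prongs, between 7 mm high lips at y +-30, x -34 and x +48 mm; the rod hangs in the slot.
- stand_rest (a point): Where the probe's tip end is when the probe hangs in the stand with its collar on the prongs: 28 mm above the table, middle of the slot.
- case: Fixed open grey transit case, outside 150 (x) x 210 (y) x 90 mm high, walls 6 mm, floor 8 mm; origin under its middle. Holds the three sensors side by side along y, 66 mm apart, in any colour order. A hinged flap stands open on each y side.
- red_sensor: Fixed red sensor in the case, round base 58 mm across and 22 mm high, origin under it. On it sits a red head, 34 mm across, whose axis leans 0.5 rad from upright towards the sensor's own -x.
- red_mouth (a point): Centre of the flat end face of the red sensor's leaning head; z points out along the head's axis. From it stands a flat-ended brass contact, 20 mm across, on that axis. Its end stands 14 to 26 mm above this point, different and unknown for each sensor; it gives along the axis on a spring of 0.9 N per mm and is at its stop after 13 mm.
- yellow_sensor: Fixed yellow sensor in the case, round base 58 mm across and 22 mm high, origin under it. On it sits a yellow head, 34 mm across, whose axis leans 0.5 rad from upright towards the sensor's own -x.
- yellow_mouth (a point): Centre of the flat end face of the yellow sensor's leaning head; z points out along the head's axis. From it stands a flat-ended brass contact, 20 mm across, on that axis. Its end stands 14 to 26 mm above this point, different and unknown for each sensor; it gives along the axis on a spring of 0.9 N per mm and is at its stop after 13 mm.
- blue_sensor: Fixed blue sensor in the case, round base 58 mm across and 22 mm high, origin under it. On it sits a blue head, 34 mm across, whose axis leans 0.5 rad from upright towards the sensor's own -x.
- blue_mouth (a point): Centre of the flat end face of the blue sensor's leaning head; z points out along the head's axis. From it stands a flat-ended brass contact, 20 mm across, on that axis. Its end stands 14 to 26 mm above this point, different and unknown for each sensor; it gives along the axis on a spring of 0.9 N per mm and is at its stop after 13 mm.
- flap_plain (a joint): Plain grey flap, hinged on the top of the case's +y wall, plate 150 (along x) x 105 mm, 4 mm thick, lightly stiff hinge (2 N at the edge moves it; stays where left). 0 = shut, level over the case; grows as it opens, about 1.9 at the start (leaning outward).
- flap_plain_hinge (a point): Middle of the plain flap's hinge line, 90 mm above the table.
- flap_plain_edge (a point): Middle of the plain flap's free edge, 105 mm from the hinge.
- flap_striped (a joint): Grey flap with an orange band along its free edge, hinged on the top of the case's -y wall, plate 150 x 115 mm, 4 mm thick; lightly stiff hinge. 0 = shut, its orange edge lying over the plain flap; grows as it opens, about 1.9 at the start (leaning outward).
- flap_striped_hinge (a point): Middle of the striped flap's hinge line, 95 mm above the table.
- flap_striped_edge (a point): Middle of the striped flap's free edge, 115 mm from the hinge.
- mouse: Black computer mouse, about 100 x 60 x 35 mm high, loose on the table; bystander.
- foam: Pink foam block 60 x 90 x 45 mm, loose; bystander.
- screwdriver: Screwdriver 170 mm long lying on the table, loose; bystander.
- bottle: Amber bottle, 56 mm across, 130 mm high, loose; bystander.
- partbox: Clear parts box with a blue lid, 94 x 134 x 47 mm, loose; bystander.
There are look-alikes about, which are no part of the job. Of the things that look like the probe, the middle-sized one is meant.

How it is judged (in metres and radians):
On the way, in this order (a step that is already met when the one before it is completed fails the run):
1. probe tip presses the red sensor's contact squarely (over 2.5 N for 0.25 s, within 8 mm of its axis each way, within 0.2 rad) (contact force between probe and red_sensor above 2.5 N and angle between the z axis of probe_tip and the z axis of red_mouth, either way round below 0.2 rad and z of probe_tip in the frame of red_mouth above 0 m and x of probe_tip in the frame of red_mouth between -0.008 and 0.008 m and y of probe_tip in the frame of red_mouth between -0.008 and 0.008 m), for 0.25 s.
2. probe tip presses the yellow sensor's contact squarely (over 2.5 N for 0.25 s, within 8 mm of its axis each way, within 0.2 rad) (contact force between probe and yellow_sensor above 2.5 N and angle between the z axis of probe_tip and the z axis of yellow_mouth, either way round below 0.2 rad and z of probe_tip in the frame of yellow_mouth above 0 m and x of probe_tip in the frame of yellow_mouth between -0.008 and 0.008 m and y of probe_tip in the frame of yellow_mouth between -0.008 and 0.008 m), for 0.25 s.
3. probe tip presses the blue sensor's contact squarely (over 2.5 N for 0.25 s, within 8 mm of its axis each way, within 0.2 rad) (contact force between probe and blue_sensor above 2.5 N and angle between the z axis of probe_tip and the z axis of blue_mouth, either way round below 0.2 rad and z of probe_tip in the frame of blue_mouth above 0 m and x of probe_tip in the frame of blue_mouth between -0.008 and 0.008 m and y of probe_tip in the frame of blue_mouth between -0.008 and 0.008 m), for 0.25 s.
4. probe hangs upright in the stand's fork again, let go (horizontal distance between probe_tip and stand_rest below 0.018 m and z of probe_tip in the frame of stand_rest between -0.004 and 0.004 m and angle between probe's own z axis and vertical below 0.12 rad and linear speed of probe below 0.03 m/s and contact force between the fingers and probe below 0.1 N), for 0.2 s.
5. plain flap shut (value of joint flap_plain below 0.1 rad), for 0.1 s.
6. orange-edged flap shut over it (value of joint flap_striped below 0.1 rad), for 0.1 s.
At the end, for the whole second after the job is handed in: The probe hangs at rest upright in the stand (tip within 18 mm sideways and 4 mm in height of its resting point, tilt under 0.12 rad), both flaps are within 0.1 rad of shut, and no bystander (mouse, foam, screwdriver, bottle, parts box) has moved 30 mm (horizontal distance between probe_tip and stand_rest below 0.018 m and z of probe_tip in the frame of stand_rest between -0.004 and 0.004 m and angle between probe's own z axis and vertical below 0.12 rad and linear speed of probe below 0.03 m/s and value of joint each of flap_plain, flap_striped below 0.1 rad and distance of each of mouse, foam, screwdriver, bottle, partbox from where it was at the start of the episode below 0.03 m); the robot touches nothing.
It fails at once if the probe presses the red sensor with 15 N or more (contact force between probe and red_sensor above 15 N).
It fails at once if the probe presses the yellow sensor with 15 N or more (contact force between probe and yellow_sensor above 15 N).
It fails at once if the probe presses the blue sensor with 15 N or more (contact force between probe and blue_sensor above 15 N).
It fails at once if a bystander is moved more than 30 mm (distance of any of mouse, foam, screwdriver, bottle, partbox from where it was at the start of the episode above 0.03 m).
It also fails if it takes over 72 s, if anything falls off the work surface, if the arm or the gripper's body presses on something with over 40 N, if the wrist force passes 120 N, or if a joint passes its speed limit or range.

## Working session

There is one attempt and no reset: what is moved stays moved. The work goes in short steps, Python scripts to look and compute and a tool call to move; the robot and the scene stay as the last step left them, time stands still between calls to the robot, and variables do not carry over. Pictures are saved under pics/ and viewed, about 8 in all and at most 12, crops included, and the job is handed in when it is done.

Besides the shell and the picture viewer there is one more tool, called by a JSON object that holds its "name" and its "arguments", one argument or row to a line. play_rows: Moves the arm, as the interface text tells. Its arguments: {"type":"object","properties":{"plan":{"type":"array"},"hand":{"type":"number"}},"required":["plan"]}

```bash
ls; mkdir -p pics; python3 - <<'E'
from workcell import r
import cv2,pickle
d={}
for n in("scene","top","wrist"):
    g=r.get_image(n); d[n]=g; cv2.imwrite(f"pics/{n}0.png",g["image"][:,:,::-1])
    print(n,g["fx"],g["cx"],g["cy"],g["world_to_cam"].round(3).tolist())
pickle.dump(d,open("d0.pkl","wb"))
o=r.get_obs();print(o)
E
```

```text
pics
scene 511.6628153717886 317.48339648986314 244.97709345341983 [[0.436, 0.9, 0.023, -0.192], [0.61, -0.277, -0.743, -0.249], [-0.662, 0.338, -0.669, 1.551], [0.0, 0.0, 0.0, 1.0]]
top 540.6321467061765 320.9602677003948 227.25374868194066 [[-0.013, -1.0, 0.015, -0.017], [-0.995, 0.011, -0.096, 0.49], [0.096, -0.016, -0.995, 1.115], [0.0, 0.0, 0.0, 1.0]]
wrist 413.48167930728073 326.8243503219801 240.73173408009595 [[0.3, -0.954, -0.0, -0.576], [-0.908, -0.286, 0.306, -0.039], [-0.292, -0.092, -0.952, 0.38], [0.0, 0.0, 0.0, 1.0]]
{'clock': 0.15, 'q': array([-8.02131438e+01,  8.64179532e+00,  8.23824486e+01, -9.67216127e-04,
        8.90259291e+01, -7.67684711e+00]), 'dq': array([-0.05221871, -0.15563183, -0.10457074, -0.04464776, -0.00755545,
        0.0141702 ]), 'joint_torque': array([ 2.64065442e-03, -7.13377261e+01, -5.71044767e+01, -1.74165170e-04,
        7.14498834e-03,  1.66721122e-05]), 'eef_pos': array([ 0.17251024, -0.54831884,  0.23085821]), 'tcp_rot': array([[ 3.00101772e-01, -9.53907175e-01, -1.65484931e-04],
       [-9.53906793e-01, -3.00101800e-01,  8.60071715e-04],
       [-8.70090905e-04, -1.00251846e-04, -9.99999616e-01]]), 'wrist_force': array([-0.11997933,  0.14923074, -0.98250167]), 'torque': array([0.01966582, 0.00452218, 0.04259388]), 'width': 0.08492186604881095}
```

View pics/scene0.png

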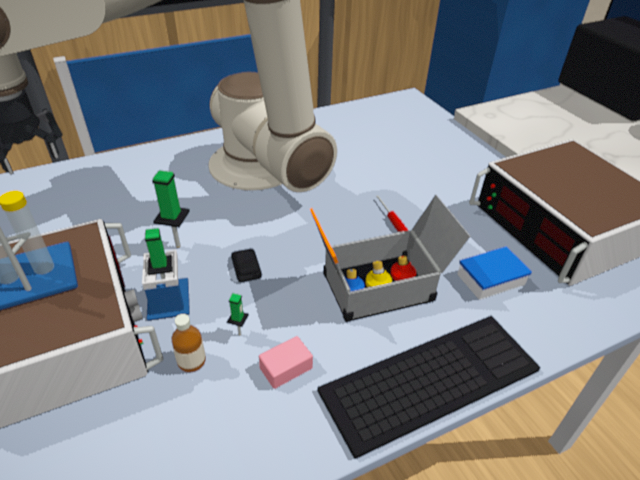

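View pics/top0.png

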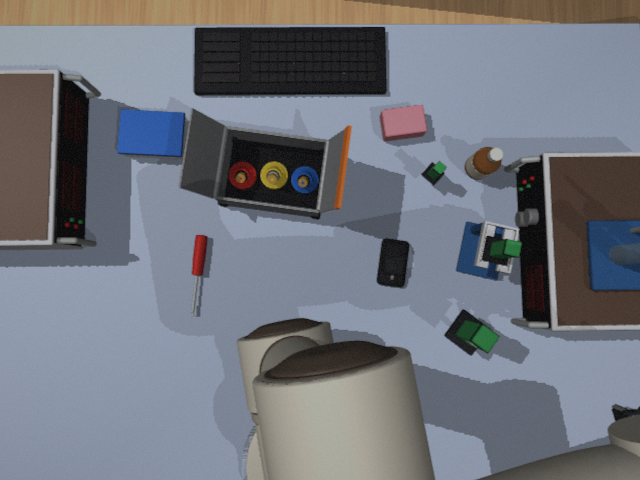

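The scene shows three probe look-alikes: small at scene (237,308), middle at (155,250), large at (168,197). The middle one hangs in the blue stand with the aluminium fork, so it fits both by size and by place. I'll confirm it in an enlarged crop. The case is at top (275,172), with red, yellow and blue running from left (+y) to right. The orange flap is on the right (-y) side.

```bash
python3 - <<'E'
import cv2,numpy as np
t=cv2.imread("pics/top0.png");s=cv2.imread("pics/scene0.png")
R=lambda im,x0,y0,x1,y1,w,h:cv2.resize(im[y0:y1,x0:x1],(w,h),interpolation=cv2.INTER_CUBIC)
a=R(t,215,130,335,220,400,300);b=R(t,440,205,540,280,400,300)
c=R(s,320,240,440,330,400,300);d=R(s,110,160,230,325,218,300);e=np.zeros((300,400,3),np.uint8);e[:,:218]=d
cv2.imwrite("pics/crop1.png",np.vstack([np.hstack([a,b]),np.hstack([c,e])]))
E
```

```text
(no output)
```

View pics/crop1.png

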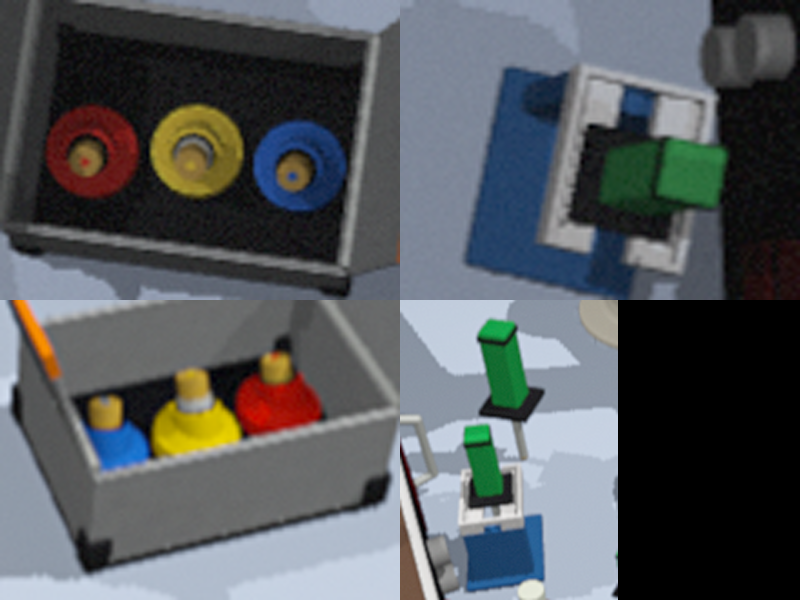

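The crop confirms it: the middle-sized green probe hangs in the fork at top (512,248), and the fork opens downwards in the image, towards the robot. The contacts lean towards the robot, with a small coloured dot in the middle of each end. Next I'll measure the stand and case roughly and work out where to send the wrist camera.

```bash
cat > h.py <<'E'
import numpy as np,cv2,pickle
from scipy.spatial.transform import Rotation as Ro
def cam(g):
    M=g["world_to_cam"];return M[:3,:3],-M[:3,:3].T@M[:3,3]
def ray(g,p):
    R,C=cam(g);d=R.T@np.array([(p[0]-g["cx"])/g["fx"],(p[1]-g["cy"])/g["fy"],1]);return C,d/np.linalg.norm(d)
def plane(g,p,z):
    C,d=ray(g,p);return C+d*(z-C[2])/d[2]
def tri(obs):
    A=np.zeros((3,3));b=np.zeros(3)
    for g,p in obs:
        C,d=ray(g,p);P=np.eye(3)-np.outer(d,d);A+=P;b+=P@C
    X=np.linalg.solve(A,b)
    return X,[round(1000*np.linalg.norm(np.cross(X-ray(g,p)[0],ray(g,p)[1])),1) for g,p in obs]
def proj(g,X):
    c=g["world_to_cam"]@np.append(X,1);return np.array([g["fx"]*c[0]/c[2]+g["cx"],g["fy"]*c[1]/c[2]+g["cy"]])
def delta(o,P,Rt):
    R=o["tcp_rot"];return (1000*R.T@(np.array(P)-o["eef_pos"])).round(1),np.degrees(Ro.from_matrix(R.T@Rt).as_rotvec()).round(2)
def blobs(im,lo,hi,box,amin=8):
    h=cv2.cvtColor(im,cv2.COLOR_RGB2HSV);m=cv2.inRange(h,lo,hi);k=np.zeros_like(m);x0,y0,x1,y1=box;k[y0:y1,x0:x1]=m[y0:y1,x0:x1]
    n,l,s,c=cv2.connectedComponentsWithStats(k);return [(c[i],s[i],l==i) for i in range(1,n) if s[i][4]>=amin]
E
python3 - <<'E'
from h import *
d=pickle.load(open("d0.pkl","rb"));t,s=d["top"],d["scene"]
print("camC",cam(t)[1],cam(s)[1],cam(d["wrist"])[1])
# green handle top
for n,g,b in(("top",t,(480,230,530,270)),("scene",s,(135,220,185,275))):
    h=cv2.cvtColor(g["image"],cv2.COLOR_RGB2HSV)
    x0,y0,x1,y1=b;sub=h[y0:y1,x0:x1];m=(abs(sub[...,0].astype(int)-65)<18)&(sub[...,1]>120)
    print(n,np.percentile(sub[m][:,2],[5,25,50,75,95]),m.sum())
    for v in(90,110,130,150):
        for c,st,l in blobs(g["image"],(45,110,v),(85,255,255),b):
            print(v,c.round(1),st,plane(g,c,.194).round(3), cv2.minAreaRect(np.argwhere(l)[:,::-1].astype(np.float32)))
# large & small probe greens
for b in((440,310,505,360),(420,155,450,190)):
    for c,st,l in blobs(t["image"],(45,110,50),(85,255,255),b): print(c,st,plane(t,c,.15).round(3))
# rim corners: crop px -> full
for p in((8,238),(350,280),(378,35),(35,0)): print("rim",plane(t,(215+p[0]/3.333,130+p[1]/3.333),.09).round(3))
for n,c,b in(("red",(0,150,60),(225,155,260,195)),("yel",(22,120,90),(258,155,292,195)),("blu",(105,120,60),(288,160,322,200))):
    hi=(c[0]+(8 if n!="blu" else 15),255,255)
    for cc,st,l in blobs(t["image"],c,hi,b,60): print(n,cc.round(1),st,plane(t,cc,.03).round(3))
for p in((467,262),(503,67)): print("base",plane(t,(440+(p[0]-400)/4,205+p[1]/4),.01).round(3))
# fork prong outer corners z .1/.107
for p in((538,240),(580,65),(716,95),(680,272)): print("fork",plane(t,(440+(p[0]-400)/4,205+p[1]/4),.107).round(3))
W=d["wrist"]["world_to_cam"];o=dict(eef_pos=[.1725,-.5483,.2309],R=np.array([[.3001,-.9539,0],[-.9539,-.3001,.0009],[-.0009,0,-1]]))
R,C=cam(d["wrist"]);print("cam in tool",o["R"].T@(C-o["eef_pos"]),"axes",(o["R"].T@R.T).round(3).tolist())
E
```

```text
camC [ 0.38119103 -0.00476394  1.15714904] [ 1.26238394 -0.41960887  0.85691937] [ 0.24807269 -0.52611284  0.37391421]
top [ 41.  67.  73. 113. 124.] 469
90 [512.5 247.5] [505 240  16  16 205] [ 0.434 -0.363  0.194] ((512.3846435546875, 247.5769500732422), (14.31647777557373, 14.31647777557373), 11.309932708740234)
110 [512.5 247. ] [506 240  15  16 169] [ 0.434 -0.363  0.194] ((512.470703125, 247.11767578125), (13.581995010375977, 13.096922874450684), 14.03624439239502)
scene [ 66.9 111.  113.  122.  176. ] 580
90 [151.8 233.5] [145 229  15  10 129] [ 0.442 -0.367  0.194] ((152.0, 233.5), (9.0, 14.0), 90.0)
90 [156.7 253.4] [147 238  19  30 398] [ 0.503 -0.371  0.194] ((156.8529510498047, 253.41180419921875), (28.376667022705078, 15.037208557128906), 75.96376037597656)
110 [151.6 233.4] [145 229  14  10 122] [ 0.441 -0.367  0.194] ((151.5, 233.5), (9.0, 13.0), 90.0)
110 [157.1 253.3] [147 241  19  26 348] [ 0.503 -0.37   0.194] ((156.91537475585938, 253.52305603027344), (26.399442672729492, 14.822278022766113), 74.74488067626953)
130 [151.8 233.1] [145 229  14   9 115] [ 0.44  -0.36
[... 223 characters left out ...]
38.09885057] [472 325  27  27 435] [ 0.269 -0.32   0.15 ]
[436.54       169.87333333] [427 162  19  17 150] [ 0.585 -0.242  0.15 ]
rim [0.538 0.183 0.09 ]
rim [ 0.51 -0.02  0.09]
rim [ 0.659 -0.039  0.09 ]
rim [0.683 0.168 0.09 ]
red [242.8 175. ] [229 162  28  27 385] [0.602 0.141 0.03 ]
yel [273.8 174.3] [260 161  28  28 460] [0.603 0.075 0.03 ]
blu [304.6 178.7] [291 166  28  27 477] [0.593 0.01  0.03 ]
base [ 0.396 -0.31   0.01 ]
base [ 0.5   -0.334  0.01 ]
fork [ 0.405 -0.32   0.107]
fork [ 0.49  -0.344  0.107]
fork [ 0.475 -0.41   0.107]
fork [ 0.389 -0.388  0.107]
cam in tool [ 0.00138632 -0.07874716 -0.14299425] axes [[1.0, -0.0, 0.001], [-0.0, 0.952, 0.306], [-0.001, -0.306, 0.952]]
```

```bash
cat >> h.py <<'E'
def down(a):
    a=np.radians(a);x=np.array([np.cos(a),np.sin(a),0]);z=np.array([0,0,-1.]);return np.c_[x,np.cross(z,x),z]
E
python3 - <<'E'
from h import *
from workcell import r
o=r.get_obs()
print(delta(o,[.62,.08,.30],down(0)),delta(o,[.52,.05,.30],down(0)))
E
```

```text
(array([-465.1, -615.4,  -68.7]), array([-4.000e-02,  4.000e-02, -7.254e+01])) (array([-466.5, -511. ,  -68.7]), array([-4.000e-02,  4.000e-02, -7.254e+01]))
```

{"name": "play_rows", "arguments": {
  "plan": [0, 0, -42, 0, 0, 0, 0, 0, -84, 0, 0, 0, 0, 0, -125, 0, 0, 0, -460, -615, -125, 0, 0, -72.5, -460, -615, -125, 0, 0, -72.5, -460, -615, -125, 0, 0, -72.5, -460, -615, -125, 0, 0, -72.5, -460, -615, -125, 0, 0, -72.5, -460, -615, -125, 0, 0, -72.5, -460, -615, -125, 0, 0, -72.5]
}}

```text
clock: 0.98
eef_pos: [0.3435, -0.3098, 0.356]
tcp_rot: [[0.927, -0.376, -0.0], [-0.376, -0.927, 0.001], [-0.0, -0.001, -1.0]]
wrist_force: [0.6, -1.4, -0.3]
width: 0.0856
```

{"name": "play_rows", "arguments": {
  "plan": [110, -466, 20, 0, 0, -22, 110, -466, 20, 0, 0, -22, 110, -466, 20, 0, 0, -22, 110, -466, 20, 0, 0, -22, 110, -466, 20, 0, 0, -22, 110, -466, 20, 0, 0, -22, 110, -466, 20, 0, 0, -22, 110, -466, 20, 0, 0, -22, 110, -466, 20, 0, 0, -22, 110, -466, 20, 0, 0, -22]
}}

```text
clock: 1.82
eef_pos: [0.584, 0.0303, 0.3387]
tcp_rot: [[1.0, -0.001, -0.0], [-0.001, -1.0, 0.001], [-0.0, -0.001, -1.0]]
wrist_force: [-0.0, -1.2, 0.5]
width: 0.0856
```

{"name": "play_rows", "arguments": {
  "plan": [0, -75, 35, 0, 0, 0, 0, -75, 35, 0, 0, 0, 0, -75, 35, 0, 0, 0, 0, -75, 35, 0, 0, 0]
}}

```text
clock: 2.15
eef_pos: [0.5836, 0.1073, 0.3023]
tcp_rot: [[1.0, 0.002, -0.003], [0.002, -1.0, 0.001], [-0.003, -0.001, -1.0]]
wrist_force: [-0.3, -0.6, 0.9]
width: 0.0853
```

```bash
cat > snap.py <<'E'
import sys,pickle,cv2
from workcell import r
n=sys.argv[1];g=r.get_image(n);pickle.dump(g,open(f"{sys.argv[2]}.pkl","wb"));cv2.imwrite(f"pics/{sys.argv[2]}.png",g["image"][:,:,::-1])
E
python3 snap.py wrist w1
```

```text
(no output)
```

View pics/w1.png

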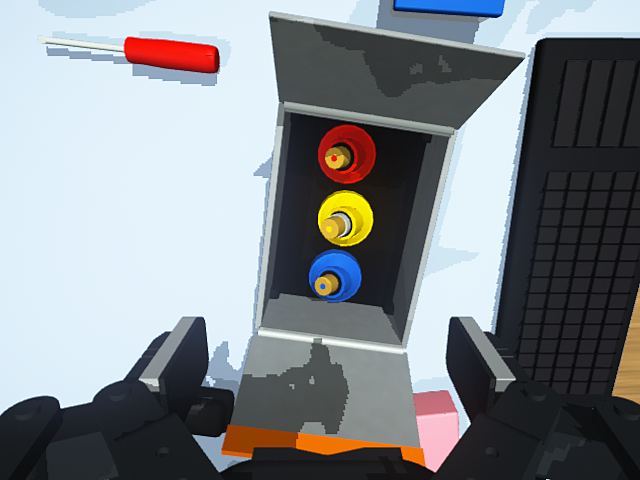

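{"name": "play_rows", "arguments": {
  "plan": [-100, 30, 0, 0, 0, 0, -100, 30, 0, 0, 0, 0, -100, 30, 0, 0, 0, 0, -100, 30, 0, 0, 0, 0]
}}

```text
clock: 2.53
eef_pos: [0.4812, 0.074, 0.3053]
tcp_rot: [[1.0, -0.001, 0.002], [-0.001, -1.0, 0.0], [0.002, -0.0, -1.0]]
wrist_force: [-0.7, -0.2, -0.0]
width: 0.0852
```

```bash
python3 snap.py wrist w2
```

```text
(no output)
```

View pics/w2.png

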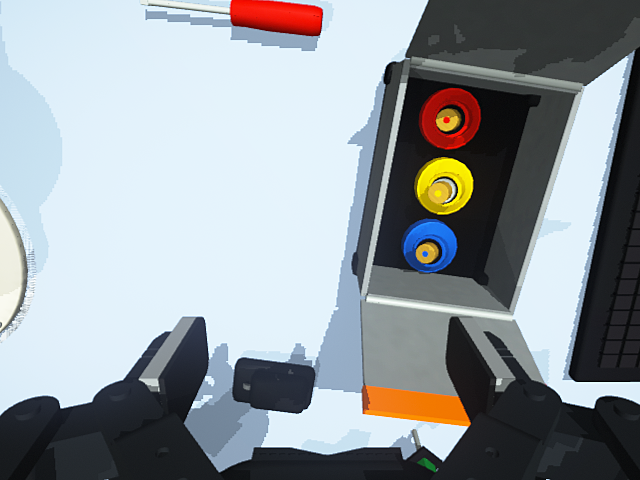

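Both wrist views show the leaning brass contacts. Their ends are at w1 red (334,158), yellow (330,228), blue (322,286), and w2 red (447,120), yellow (438,192), blue (424,254). I'll refine these pixels and triangulate.

```bash
python3 - <<'E'
from h import *
w1=pickle.load(open("w1.pkl","rb"));w2=pickle.load(open("w2.pkl","rb"))
cols={"red":((0,150,40),(6,255,255)),"yel":((25,150,60),(32,255,255)),"blu":((100,120,40),(125,255,255))}
ap={"red":((336,157),(448,120)),"yel":((331,227),(438,192)),"blu":((324,285),(427,254))}
tiles=[]
for n in cols:
    for i,g in enumerate((w1,w2)):
        p=ap[n][i];im=g["image"];box=(p[0]-40,p[1]-40,p[0]+45,p[1]+40)
        for c,s,l in blobs(im,*cols[n],box,5):
            if s[4]>200:
                pts=np.argwhere(l)[:,::-1].astype(np.int32);hull=cv2.convexHull(pts);m=cv2.moments(hull)
                print(n,i,"big hull c",round(m['m10']/m['m00'],1),round(m['m01']/m['m00'],1),s, cv2.fitEllipse(hull))
            else: print(n,i,"dot",c.round(1),s)
        tiles.append(cv2.resize(im[p[1]-25:p[1]+25,p[0]-25:p[0]+35],(264,220),interpolation=cv2.INTER_NEAREST)[:,:,::-1])
cv2.imwrite("pics/tiles.png",np.vstack([np.hstack(tiles[0::2]),np.hstack(tiles[1::2])]))
E
```

```text
red 0 big hull c 346.6 153.7 [ 318  124   59   60 2094] ((346.6125793457031, 153.7279815673828), (58.29737091064453, 59.913700103759766), 13.615334510803223)
red 0 dot [333.7 157.9] [332 155   5   6  23]
red 1 big hull c 449.5 118.2 [ 419   88   62   62 2359] ((449.5702209472656, 118.13724517822266), (59.94835662841797, 64.70649719238281), 47.65690231323242)
red 1 dot [446.1 119.7] [444 117   6   6  29]
yel 0 big hull c 345.2 217.8 [ 318  190   56   56 1773] ((345.09576416015625, 217.7998809814453), (55.542518615722656, 55.850826263427734), 2.2776541709899902)
yel 0 dot [328.6 228.9] [326 226   6   7  36]
yel 1 big hull c 443.6 185.2 [ 414  157   60   58 1999] ((443.53143310546875, 185.23757934570312), (56.79401779174805, 59.66378402709961), 72.18159484863281)
yel 1 dot [437.6 193. ] [434 190   8   7  43]
blu 0 big hull c 334.7 275.2 [ 308  249   54   53 1746] ((334.7055358886719, 275.2796325683594), (53.31196212768555, 53.75862503051758), 117.49344635009766)
blu 0 dot [322.1 286.1] [320 284   5   5  22]
blu 1 big hull c 428.8 245.2 [ 401  218   57   55 1893] ((428.7459716796875, 245.205810546875), (54.34394073486328, 56.37446975708008), 88.47640228271484)
blu 1 dot [424.7 253.6] [422 251   6   6  24]
```

View pics/tiles.png

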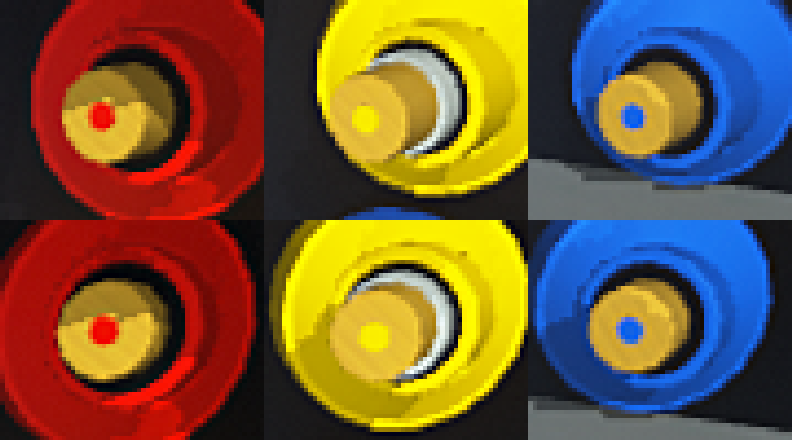

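```bash
python3 - <<'E'
from h import *
w1=pickle.load(open("w1.pkl","rb"));w2=pickle.load(open("w2.pkl","rb"));d=pickle.load(open("d0.pkl","rb"));t=d["top"];s=d["scene"]
dots={"red":((333.7,157.9),(446.1,119.7)),"yel":((328.6,228.9),(437.6,193)),"blu":((322.1,286.1),(424.7,253.6))}
base={"red":((346.6,153.7),(449.5,118.2)),"yel":((345.1,217.8),(443.6,185.2)),"blu":((334.7,275.2),(428.8,245.2))}
td={"red":(215+86/3.333,130+160/3.333),"yel":(215+193/3.333,130+157/3.333),"blu":(215+294/3.333,130+175/3.333)}
for n in dots:
    X,e=tri([(w1,dots[n][0]),(w2,dots[n][1])]);X3,e3=tri([(w1,dots[n][0]),(w2,dots[n][1]),(t,td[n])])
    B,eb=tri([(w1,base[n][0]),(w2,base[n][1])])
    b1=plane(w1,base[n][0],.03);b2=plane(w2,base[n][1],.03);b=(b1+b2)/2
    a=X-b;print(n,"end",X.round(4),e,X3.round(4),e3,"baseTri",B.round(3),eb,"b",b1.round(4),b2.round(4),"tilt",np.arctan2(np.hypot(a[0],a[1]),a[2]).round(3),"az",np.degrees(np.arctan2(a[1],a[0])).round(1),"scene px",proj(s,X).round(1))
E
```

```text
red end [0.5901 0.1406 0.0602] [np.float64(0.0), np.float64(0.0)] [0.59   0.1407 0.0605] [np.float64(0.0), np.float64(0.1), np.float64(0.1)] baseTri [0.603 0.141 0.024] [np.float64(0.2), np.float64(0.2)] b [0.6032 0.1414 0.03  ] [0.6016 0.1412 0.03  ] tilt 0.389 az -177.0 scene px [402.  256.8]
yel end [0.5856 0.0752 0.0686] [np.float64(0.1), np.float64(0.1)] [0.587  0.0749 0.0684] [np.float64(1.4), np.float64(1.4), np.float64(2.8)] baseTri [0.603 0.075 0.025] [np.float64(0.1), np.float64(0.1)] b [0.6027 0.076  0.03  ] [0.6015 0.0757 0.03  ] tilt 0.406 az -177.9 scene px [376.7 261.1]
blu end [0.5793 0.0134 0.0626] [np.float64(0.0), np.float64(0.0)] [0.5793 0.0129 0.0616] [np.float64(0.1), np.float64(0.2), np.float64(0.1)] baseTri [0.593 0.009 0.025] [np.float64(0.0), np.float64(0.0)] b [0.5925 0.0118 0.03  ] [0.5912 0.0113 0.03  ] tilt 0.371 az 171.5 scene px [350.8 269.3]
```

```bash
python3 - <<'E'
from h import *
w1=pickle.load(open("w1.pkl","rb"));w2=pickle.load(open("w2.pkl","rb"))
ap={"red":((336,157),(448,120)),"yel":((331,227),(438,192)),"blu":((324,285),(427,254))}
E_={"red":[.5901,.1406,.0602],"yel":[.5856,.0752,.0686],"blu":[.5793,.0134,.0626]}
M={"red":((133,109),(127,321)),"yel":((411,102),(400,322)),"blu":((666,108),(651,317))}
Bs={"red":[.603,.141],"yel":[.603,.0755],"blu":[.5925,.0105]}
for k,n in enumerate(M):
    P=[(ap[n][i][0]-25.+(M[n][i][0]-264*k)/4.4, ap[n][i][1]-25.+(M[n][i][1]-220*i)/4.4) for i in(0,1)]
    X,e=tri([(w1,P[0]),(w2,P[1])]);a=np.array(E_[n])-X
    # direct: for fixed tilt .5, end fixed: best (az,L) to mouth px
    from scipy.optimize import least_squares
    def f(v):
        u=np.array([np.sin(.5)*np.cos(v[0]),np.sin(.5)*np.sin(v[0]),np.cos(.5)]);m=np.array(E_[n])-u*v[1]
        return np.r_[proj(w1,m)-P[0],proj(w2,m)-P[1]]
    q=least_squares(f,[np.pi,.02],x_scale=[.1,.01])
    b=np.array(E_[n][:2])-Bs[n]
    print(n,"mouth",X.round(4),e,"L",np.linalg.norm(a).round(4),"tilt",np.arccos(a[2]/np.linalg.norm(a)).round(2),"az",np.degrees(np.arctan2(a[1],a[0])).round(1),"| fix tilt az,L",np.degrees(q.x[0]).round(1),q.x[1].round(4),q.fun.round(1),"| base az",np.degrees(np.arctan2(b[1],b[0])).round(1))
E
```

```text
red mouth [0.597  0.1415 0.0544] [np.float64(0.5), np.float64(0.5)] L 0.0091 tilt 0.87 az -172.3 | fix tilt az,L 183.1 0.0165 [ 0.6 -1.  -1.5  0.9] | base az -178.2
yel mouth [0.5962 0.0744 0.0515] [np.float64(0.3), np.float64(0.3)] L 0.0201 tilt 0.56 az 175.6 | fix tilt az,L 172.3 0.023 [ 0.1 -0.5 -0.5  0.4] | base az -179.0
blu mouth [0.5874 0.0115 0.0523] [np.float64(0.9), np.float64(0.9)] L 0.0132 tilt 0.68 az 167.0 | fix tilt az,L 152.7 0.0202 [ 0.2 -1.5 -1.1  0.8] | base az 167.6
```

Contact ends are triangulated to sub-mm ray gaps: red (.590,.141,.060), yellow (.586,.075,.069), blue (.579,.013,.063). Head azimuths are about 182°, 177° and 164°. Now I'll go over the probe for a close look.

```bash
python3 - <<'E'
from h import *
from workcell import r
print(delta(r.get_obs(),[.437,-.365,.32],down(-15)))
E
```

```text
(array([-45.2, 439.4, -15. ]), array([-0.03, -0.12, 14.91]))
```

{"name": "play_rows", "arguments": {
  "plan": [-45, 440, -15, 0, 0, 15, -45, 440, -15, 0, 0, 15, -45, 440, -15, 0, 0, 15, -45, 440, -15, 0, 0, 15, -45, 440, -15, 0, 0, 15, -45, 440, -15, 0, 0, 15, -45, 440, -15, 0, 0, 15, -45, 440, -15, 0, 0, 15, -45, 440, -15, 0, 0, 15, -45, 440, -15, 0, 0, 15]
}}

```text
clock: 3.42
eef_pos: [0.4392, -0.3415, 0.3195]
tcp_rot: [[0.965, -0.262, 0.003], [-0.262, -0.965, -0.001], [0.003, -0.0, -1.0]]
wrist_force: [1.1, 0.2, 0.2]
width: 0.0854
```

{"name": "play_rows", "arguments": {
  "plan": [0, 17, 0, 0, 0, 0, 0, 17, 0, 0, 0, 0, 0, 17, 0, 0, 0, 0]
}}

```text
clock: 3.67
eef_pos: [0.4342, -0.36, 0.3191]
tcp_rot: [[0.964, -0.265, 0.002], [-0.265, -0.964, -0.0], [0.002, -0.0, -1.0]]
wrist_force: [-0.3, 0.0, 0.4]
width: 0.0855
```

```bash
python3 snap.py wrist w3; python3 - <<'E'
from h import *
from workcell import r
o=r.get_obs();print(o["eef_pos"],o["clock"])
g=pickle.load(open("w3.pkl","rb"))
for v in(60,90,120,150,180):
    for c,s,l in blobs(g["image"],(45,110,v),(85,255,255),(150,50,500,440),60): print(v,c.round(1),s,cv2.minAreaRect(np.argwhere(l)[:,::-1].astype(np.float32)),plane(g,c,.194).round(4))
E
```

```text
[ 0.43458804 -0.35884126  0.31938609] 3.7167
60 [152.  184.8] [150 174   7  29 120] ((153.0, 188.0), (28.0, 6.0), 90.0) [ 0.3335 -0.3017  0.194 ]
60 [326.6 204.3] [308 194  38  21 715] ((326.5, 204.0), (20.0, 37.0), 90.0) [ 0.4399 -0.3444  0.194 ]
60 [327.3 236.1] [ 307  216   41   41 1597] ((327.0, 236.0), (40.0, 40.0), 90.0) [ 0.4345 -0.3658  0.194 ]
60 [466.1 231.3] [462 227   9   9  66] ((466.0, 231.0), (8.0, 8.0), 90.0) [ 0.526  -0.3875  0.194 ]
60 [479.3 243. ] [475 239  10   9  75] ((479.5, 243.0), (8.0, 9.0), 90.0) [ 0.5333 -0.3982  0.194 ]
90 [326.5 204.1] [308 194  38  21 696] ((326.5, 204.0), (20.0, 37.0), 90.0) [ 0.4399 -0.3443  0.194 ]
90 [327.2 236. ] [ 307  216   41   41 1592] ((327.0, 236.0), (40.0, 40.0), 90.0) [ 0.4345 -0.3658  0.194 ]
90 [479.3 242.9] [475 239  10   9  69] ((479.4807434082031, 242.90386962890625), (8.629110336303711, 8.04076099395752), 78.69007110595703) [ 0.5334 -0.3981  0.194 ]
120 [326.9 204. ] [309 194  37  20 644] ((327.0, 203.5), (36.0, 19.0), 0.0) [ 0.4402 -0.3443  0.194 ]
120 [327.1 236.2] [ 307  217   41   40 1565] ((327.0, 236.5), (39.0, 40.0), 90.0) [ 0.4343 -0.3658  0.194 ]
150 [327.  236.3] [ 307  217   40   40 1483] ((326.96319580078125, 236.4322967529297), (38.218666076660156, 39.25253677368164), 88.02507019042969) [ 0.4343 -0.3659  0.194 ]
180 [327.3 236.4] [ 308  218   39   38 1411] ((327.0, 236.5), (37.0, 38.0), 90.0) [ 0.4344 -0.366   0.194 ]
```

View pics/w3.png

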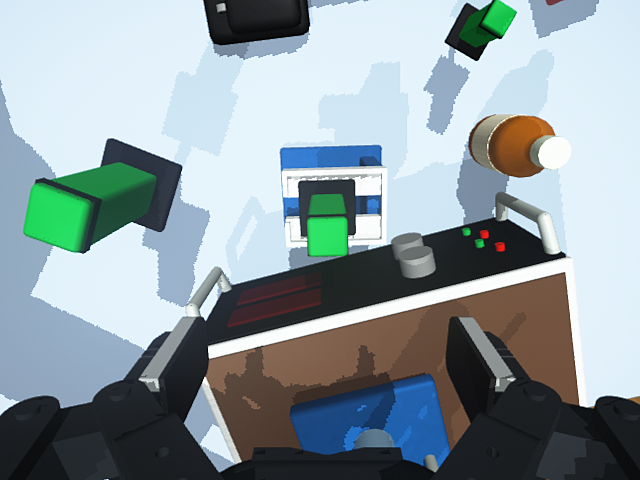

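The view is square to the stand. The middle probe's handle top is at (327,236), which is world (0.4344,-0.3659), and the yaw is right. The fingers have room beside the instrument panel. Descending and gripping.

{"name": "play_rows", "arguments": {
  "plan": [1.8, 7, 20, 0, 0, 0, 1.8, 7, 60, 0, 0, 0, 1.8, 7, 100, 0, 0, 0, 1.8, 7, 135, 0, 0, 0, 1.8, 7, 160, 0, 0, 0, 1.8, 7, 176, 0, 0, 0, 1.8, 7, 176, 0, 0, 0, 1.8, 7, 176, 0, 0, 0, 1.8, 7, 176, 0, 0, 0],
  "hand": 1
}}

```text
clock: 4.47
eef_pos: [0.4356, -0.3663, 0.1451]
tcp_rot: [[0.965, -0.263, 0.004], [-0.263, -0.965, -0.002], [0.004, 0.001, -1.0]]
wrist_force: [-0.3, -0.4, 0.9]
width: 0.0855
```

{"name": "play_rows", "arguments": {
  "plan": [0, 0, 0, 0, 0, 0, 0, 0, 0, 0, 0, 0, 0, 0, 0, 0, 0, 0, 0, 0, 0, 0, 0, 0, 0, 0, 0, 0, 0, 0, 0, 0, 0, 0, 0, 0, 0, 0, 0, 0, 0, 0, 0, 0, 0, 0, 0, 0],
  "hand": 0
}}

```text
clock: 5.13
eef_pos: [0.4357, -0.3664, 0.1454]
tcp_rot: [[0.965, -0.263, 0.004], [-0.263, -0.965, -0.002], [0.005, 0.001, -1.0]]
wrist_force: [-0.7, 0.3, 5.4]
width: 0.0271
```

{"name": "play_rows", "arguments": {
  "plan": [0, 0, -15, 0, 0, 0, 0, 0, -45, 0, 0, 0, 0, 0, -80, 0, 0, 0, 0, 0, -120, 0, 0, 0, 0, 0, -155, 0, 0, 0, 0, 0, -155, 0, 0, 0, 0, 0, -155, 0, 0, 0]
}}

```text
clock: 5.72
eef_pos: [0.4353, -0.3664, 0.3018]
tcp_rot: [[0.965, -0.263, 0.006], [-0.263, -0.965, -0.004], [0.007, 0.002, -1.0]]
wrist_force: [-0.2, 0.4, -3.7]
width: 0.0276
```

```bash
cat >> h.py <<'E'
E_={"red":[.5901,.1406,.0602],"yel":[.5856,.0752,.0686],"blu":[.5793,.0134,.0626]}
AZ={"red":182,"yel":177,"blu":164}
LT=.1174
def press(n,off,yaw=None):  # tool pose with tip off (m) out from the contact end
    a=np.radians(AZ[n]);u=np.array([np.sin(.5)*np.cos(a),np.sin(.5)*np.sin(a),np.cos(.5)])
    x=-np.array([np.cos(.5)*np.cos(a),np.cos(.5)*np.sin(a),-np.sin(.5)]);z=-u
    return np.array(E_[n])+u*(off+LT),np.c_[x,np.cross(z,x),z]
E
python3 snap.py scene s1; python3 - <<'E'
from h import *
from workcell import r
o=r.get_obs();print(o["eef_pos"],o["wrist_force"],o["torque"],o["width"])
print(o["tcp_rot"].round(3).tolist())
g=pickle.load(open("s1.pkl","rb"))
tip=o["eef_pos"]+o["tcp_rot"][:,2]*LT
P,R=press("red",.05);print(P,R.round(3).tolist(),delta(o,P,R))
print("tip px scene",proj(g,tip))
p=proj(g,tip).astype(int);cv2.imwrite("pics/s1c.png",cv2.resize(g["image"][p[1]-90:p[1]+40,p[0]-60:p[0]+60,::-1],(480,520)))
E
```

```text
[ 0.43499443 -0.36600567  0.29988078] [-0.24802555 -0.15521716 -3.29480775] [ 0.01112636 -0.02262667 -0.03791391] 0.027689117382097707
[[0.965, -0.263, 0.004], [-0.263, -0.965, -0.002], [0.005, 0.001, -1.0]]
[0.50989305 0.13779911 0.20710732] [[0.877, 0.035, 0.479], [0.031, -0.999, 0.017], [0.479, -0.0, -0.878]] (array([ -60.6, -505.8,   92.1]), array([  4.39,  28.18, -16.86]))
tip px scene [152.47311511 236.02628125]
```

View pics/s1c.png

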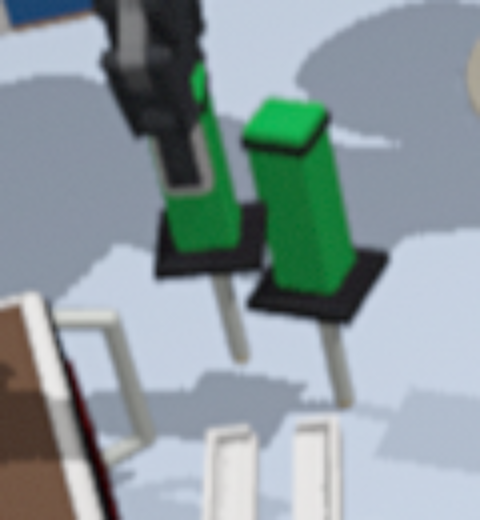

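The predicted tip falls on the imaged tip at crop (240,360), so the grasp is straight and centred. Now I'll move high to above the red sensor.

{"name": "play_rows", "arguments": {
  "plan": [0, 0, -40, 0, 0, 0, 0, 0, -70, 0, 0, 0, -106, -492, -60, 4.4, 28.2, -16.9, -106, -492, -60, 4.4, 28.2, -16.9, -106, -492, -60, 4.4, 28.2, -16.9, -106, -492, -60, 4.4, 28.2, -16.9, -106, -492, -60, 4.4, 28.2, -16.9, -106, -492, -60, 4.4, 28.2, -16.9, -106, -492, -60, 4.4, 28.2, -16.9, -106, -492, -60, 4.4, 28.2, -16.9]
}}

```text
clock: 6.6
eef_pos: [0.4513, -0.0421, 0.361]
tcp_rot: [[0.878, 0.034, 0.478], [0.03, -0.999, 0.017], [0.478, -0.001, -0.878]]
wrist_force: [1.7, 0.0, -2.8]
width: 0.0273
```

```bash
python3 - <<'E'
from h import *
from workcell import r
o=r.get_obs();print(o["eef_pos"],o["wrist_force"])
for f in(.12,.04):
    P,R=press("red",f);print(P,delta(o,P,R))
E
```

```text
[ 0.45134882 -0.04205391  0.36103628] [ 1.69985844  0.02595062 -2.78208593]
[0.47635371 0.13662789 0.2685381 ] (array([ -17. , -177.7,   96.2]), array([-0.02,  0.07, -0.07]))
[0.51468439 0.13796643 0.1983315 ] (array([ -16.9, -177.6,  176.2]), array([-0.02,  0.07, -0.07]))
```

{"name": "play_rows", "arguments": {
  "plan": [-17, -178, 10, 0, 0, 0, -17, -178, 10, 0, 0, 0, -17, -178, 10, 0, 0, 0, -17, -178, 10, 0, 0, 0, -17, -178, 50, 0, 0, 0, -17, -178, 90, 0, 0, 0, -17, -178, 130, 0, 0, 0, -17, -178, 176, 0, 0, 0, -17, -178, 176, 0, 0, 0, -17, -178, 176, 0, 0, 0]
}}

```text
clock: 7.43
eef_pos: [0.5129, 0.1382, 0.1913]
tcp_rot: [[0.882, 0.034, 0.469], [0.03, -0.999, 0.016], [0.469, 0.0, -0.883]]
wrist_force: [-1.5, 0.1, -2.2]
width: 0.0271
```

{"name": "play_rows", "arguments": {
  "plan": [0, 0, 0, 0, 0, 0, 0, 0, 0, 0, 0, 0, 0, 0, 0, 0, 0, 0]
}}

```text
clock: 7.68
eef_pos: [0.5127, 0.1381, 0.1922]
tcp_rot: [[0.882, 0.034, 0.47], [0.03, -0.999, 0.016], [0.47, 0.0, -0.883]]
wrist_force: [0.1, 0.7, -1.6]
width: 0.027
```

```bash
python3 snap.py wrist w4; python3 snap.py scene s2;python3 - <<'E'
from h import *
from workcell import r
o=r.get_obs();print(o["eef_pos"],o["wrist_force"])
for f in(.01,.0,-.006):
    P,R=press("red",f);print(P,delta(o,P,R))
tip=o["eef_pos"]+o["tcp_rot"][:,2]*LT
for n in("w4","s2"):
    g=pickle.load(open(n+".pkl","rb"));print(proj(g,tip),proj(g,E_["red"]))
a=pickle.load(open("w4.pkl","rb"))["image"];b=pickle.load(open("s2.pkl","rb"))["image"]
cv2.imwrite("pics/j.png",np.hstack([cv2.resize(a[:,120:540],(420,480)),cv2.resize(b[200:320,340:435],(380,480))])[:,:,::-1])
E
```

```text
[0.51296303 0.13812087 0.19271847] [ 0.29715341 -1.00107253 -1.50403498]
[0.52905839 0.13846838 0.17200402] (array([ 4.4,  0.2, 25.9]), array([ 0.03,  0.53, -0.03]))
[0.53384973 0.1386357  0.16322819] (array([ 4.5,  0.2, 35.9]), array([ 0.03,  0.53, -0.03]))
[0.53672453 0.13873609 0.1579627 ] (array([ 4.6,  0.2, 41.9]), array([ 0.03,  0.53, -0.03]))
[326.22121484 231.24774046] [333.97703859 217.6135405 ]
[398.19221069 241.56996293] [401.96563603 256.78031712]
```

View pics/j.png

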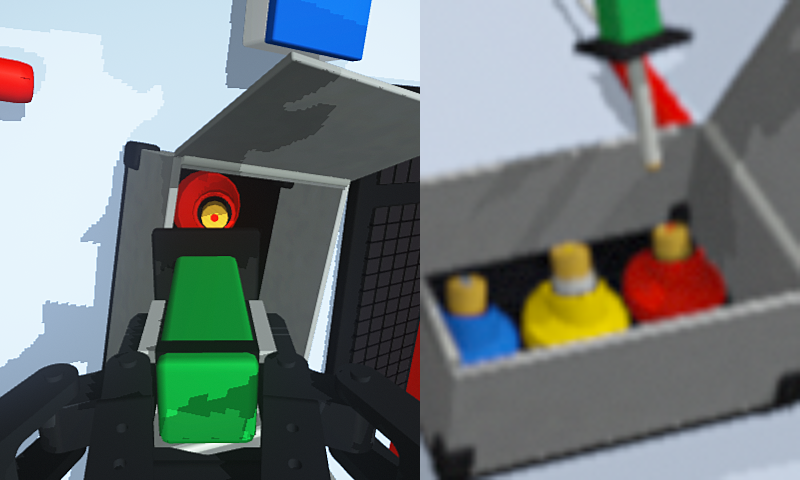

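The tip is seen at scene (398.3,241.3) against a predicted (398.2,241.6), and the red contact also matches. Pressing with small steps.

{"name": "play_rows", "arguments": {
  "plan": [4.4, 0.2, 10, 0, 0.5, 0, 4.4, 0.2, 20, 0, 0.5, 0, 4.4, 0.2, 30, 0, 0.5, 0, 4.4, 0.2, 30, 0, 0.5, 0, 4.4, 0.2, 30, 0, 0.5, 0, 4.4, 0.2, 30, 0, 0.5, 0]
}}

```text
clock: 8.28
eef_pos: [0.5309, 0.1385, 0.1684]
tcp_rot: [[0.877, 0.034, 0.478], [0.03, -0.999, 0.016], [0.479, 0.0, -0.878]]
wrist_force: [-0.2, -0.6, -1.5]
width: 0.0276
```

```bash
cat > st.py <<'E'
from h import *
from workcell import r
import sys
o=r.get_obs();u=-o["tcp_rot"][:,2];print(o["clock"],o["eef_pos"].round(4),"F",o["wrist_force"].round(2),"axial",round(float(o["wrist_force"]@u),2))
for a in sys.argv[1:]:
    n,f=a.split(":");P,R=press(n,float(f));print(a,*delta(o,P,R))
E
python3 st.py red:0 red:-.006
```

```text
8.2833 [0.5309 0.1385 0.1684] F [-0.17 -0.6  -1.54] axial -1.26
red:0 [ 0.1 -0.   6. ] [ 0.03  0.05 -0.03]
red:-.006 [ 0.1 -0.  12. ] [ 0.03  0.05 -0.03]
```

{"name": "play_rows", "arguments": {
  "plan": [0, 0, 3, 0, 0, 0, 0, 0, 6, 0, 0, 0, 0, 0, 8, 0, 0, 0, 0, 0, 9, 0, 0, 0, 0, 0, 10, 0, 0, 0, 0, 0, 10, 0, 0, 0, 0, 0, 10, 0, 0, 0]
}}

```text
clock: 8.87
eef_pos: [0.5358, 0.1387, 0.1598]
tcp_rot: [[0.877, 0.034, 0.479], [0.03, -0.999, 0.016], [0.479, 0.0, -0.878]]
wrist_force: [-1.5, 0.6, 1.7]
width: 0.0272
```

```bash
python3 st.py red:0 red:-.006
```

```text
8.8667 [0.5358 0.1387 0.1598] F [-1.47  0.56  1.67] axial 2.16
red:0 [-0.   0.  -3.9] [ 0.03  0.03 -0.03]
red:-.006 [-0.   0.   2.1] [ 0.03  0.03 -0.03]
```

{"name": "play_rows", "arguments": {
  "plan": [0, 0, 1.5, 0, 0, 0, 0, 0, 2.5, 0, 0, 0, 0, 0, 2.5, 0, 0, 0, 0, 0, 2.5, 0, 0, 0, 0, 0, 2.5, 0, 0, 0, 0, 0, 2.5, 0, 0, 0, 0, 0, 2.5, 0, 0, 0, 0, 0, 2.5, 0, 0, 0, 0, 0, 2.5, 0, 0, 0]
}}

```text
clock: 9.62
eef_pos: [0.537, 0.1387, 0.1577]
tcp_rot: [[0.877, 0.034, 0.479], [0.03, -0.999, 0.016], [0.479, 0.0, -0.878]]
wrist_force: [-3.0, 0.5, 3.4]
width: 0.0272
```

{"name": "play_rows", "arguments": {
  "plan": [0, 0, -15, 0, 0, 0, 0, 0, -40, 0, 0, 0, 0, 0, -75, 0, 0, 0, 0, 0, -75, 0, 0, 0]
}}

```text
clock: 9.95
eef_pos: [0.5008, 0.1379, 0.229]
tcp_rot: [[0.874, 0.035, 0.484], [0.03, -0.999, 0.017], [0.484, -0.001, -0.875]]
wrist_force: [1.0, -0.0, 0.6]
width: 0.0273
```

```bash
python3 st.py yel:.06 yel:.006
```

```text
9.95 [0.5008 0.1379 0.229 ] F [ 1.03 -0.03  0.6 ] axial 0.02
yel:.06 [-4.2 58.2  3. ] [-2.43 -0.32  4.34]
yel:.006 [-4.6 60.4 57. ] [-2.43 -0.32  4.34]
```

Red pressed at about 5.8 N, held for about 0.6 s. On to yellow.

{"name": "play_rows", "arguments": {
  "plan": [-4.5, 58, 3, -2.4, -0.3, 4.3, -4.5, 58, 3, -2.4, -0.3, 4.3, -4.5, 58, 3, -2.4, -0.3, 4.3, -4.5, 58.5, 15, -2.4, -0.3, 4.3, -4.5, 59.5, 30, -2.4, -0.3, 4.3, -4.6, 60.4, 45, -2.4, -0.3, 4.3, -4.6, 60.4, 50, -2.4, -0.3, 4.3, -4.6, 60.4, 50, -2.4, -0.3, 4.3, -4.6, 60.4, 50, -2.4, -0.3, 4.3]
}}

```text
clock: 10.7
eef_pos: [0.523, 0.0784, 0.183]
tcp_rot: [[0.877, -0.051, 0.478], [-0.045, -0.999, -0.024], [0.479, -0.0, -0.878]]
wrist_force: [-1.0, -0.3, -1.5]
width: 0.0275
```

```bash
python3 st.py yel:0 yel:-.006
```

```text
10.7 [0.523  0.0784 0.183 ] F [-1.01 -0.28 -1.48] axial -0.82
yel:0 [ 0.2 -0.  13. ] [-0.04  0.02  0.06]
yel:-.006 [ 0.2 -0.  19. ] [-0.04  0.02  0.06]
```

{"name": "play_rows", "arguments": {
  "plan": [0, 0, 4, 0, 0, 0, 0, 0, 8, 0, 0, 0, 0, 0, 11, 0, 0, 0, 0, 0, 13, 0, 0, 0, 0, 0, 15, 0, 0, 0, 0, 0, 16.5, 0, 0, 0, 0, 0, 16.5, 0, 0, 0, 0, 0, 16.5, 0, 0, 0]
}}

```text
clock: 11.37
eef_pos: [0.5309, 0.0781, 0.1685]
tcp_rot: [[0.877, -0.051, 0.478], [-0.045, -0.999, -0.024], [0.479, -0.0, -0.878]]
wrist_force: [-1.0, 0.8, -0.6]
width: 0.0276
```

```bash
python3 st.py yel:0 yel:-.006
```

```text
11.3667 [0.5309 0.0781 0.1685] F [-1.04  0.77 -0.6 ] axial -0.01
yel:0 [ 0.2 -0.  -3.4] [-0.04  0.02  0.06]
yel:-.006 [ 0.2 -0.   2.6] [-0.04  0.02  0.06]
```

{"name": "play_rows", "arguments": {
  "plan": [0, 0, 1.5, 0, 0, 0, 0, 0, 3, 0, 0, 0, 0, 0, 3, 0, 0, 0, 0, 0, 3, 0, 0, 0]
}}

```text
clock: 11.7
eef_pos: [0.5324, 0.078, 0.166]
tcp_rot: [[0.877, -0.051, 0.479], [-0.045, -0.999, -0.024], [0.479, -0.0, -0.878]]
wrist_force: [-2.4, 0.5, 1.9]
width: 0.0278
```

```bash
python3 st.py yel:0
```

```text
11.7 [0.5324 0.078  0.166 ] F [-2.43  0.5   1.88] axial 2.82
yel:0 [ 0.1  0.  -6.4] [-0.04  0.01  0.06]
```

{"name": "play_rows", "arguments": {
  "plan": [0, 0, 2, 0, 0, 0, 0, 0, 2, 0, 0, 0, 0, 0, 2, 0, 0, 0, 0, 0, 2, 0, 0, 0, 0, 0, 2, 0, 0, 0, 0, 0, 2, 0, 0, 0, 0, 0, 2, 0, 0, 0, 0, 0, 2, 0, 0, 0]
}}

```text
clock: 12.37
eef_pos: [0.5333, 0.0779, 0.1643]
tcp_rot: [[0.877, -0.051, 0.479], [-0.045, -0.999, -0.024], [0.479, -0.0, -0.878]]
wrist_force: [-3.8, -0.2, 3.6]
width: 0.0275
```

```bash
python3 st.py yel:0
```

```text
12.3667 [0.5333 0.0779 0.1643] F [-3.82 -0.19  3.6 ] axial 4.98
yel:0 [ 0.  -0.  -8.3] [-0.04  0.01  0.06]
```

{"name": "play_rows", "arguments": {
  "plan": [0, 0, -15, 0, 0, 0, 0, 0, -40, 0, 0, 0, 0, 0, -75, 0, 0, 0, 0, 0, -75, 0, 0, 0]
}}

```text
clock: 12.7
eef_pos: [0.4973, 0.08, 0.2357]
tcp_rot: [[0.873, -0.051, 0.484], [-0.045, -0.999, -0.024], [0.485, -0.001, -0.875]]
wrist_force: [1.3, -0.5, 0.7]
width: 0.0274
```

```bash
python3 st.py blu:.06 blu:.012
```

```text
12.7 [0.4973 0.08   0.2357] F [ 1.34 -0.51  0.73] axial -0.02
blu:.06 [-6.3 43.1 16.3] [-6.35 -0.35 11.45]
blu:.012 [-7.1 48.3 64. ] [-6.35 -0.35 11.45]
```

Yellow pressed at about 6 N. On to blue.

{"name": "play_rows", "arguments": {
  "plan": [-6.3, 43, 10, -6.4, -0.3, 11.4, -6.3, 43, 16, -6.4, -0.3, 11.4, -6.3, 43, 16, -6.4, -0.3, 11.4, -6.4, 43.5, 20, -6.4, -0.3, 11.4, -6.7, 45.5, 38, -6.4, -0.3, 11.4, -7, 47.5, 56, -6.4, -0.3, 11.4, -7.1, 48.3, 64, -6.4, -0.3, 11.4, -7.1, 48.3, 64, -6.4, -0.3, 11.4, -7.1, 48.3, 64, -6.4, -0.3, 11.4]
}}

```text
clock: 13.45
eef_pos: [0.5196, 0.031, 0.1762]
tcp_rot: [[0.844, -0.273, 0.461], [-0.239, -0.962, -0.132], [0.48, 0.002, -0.877]]
wrist_force: [0.5, -0.1, -1.6]
width: 0.0274
```

```bash
python3 st.py blu:0; python3 snap.py wrist w5; python3 snap.py scene s3;python3 - <<'E'
from h import *
from workcell import r
o=r.get_obs();tip=o["eef_pos"]+o["tcp_rot"][:,2]*LT
for n in("w5","s3"):
    g=pickle.load(open(n+".pkl","rb"));print(proj(g,tip),proj(g,E_["blu"]))
a=pickle.load(open("w5.pkl","rb"))["image"];b=pickle.load(open("s3.pkl","rb"))["image"]
cv2.imwrite("pics/j2.png",np.hstack([cv2.resize(a[120:300,240:400],(427,480)),cv2.resize(b[215:305,310:380],(373,480))])[:,:,::-1])
E
```

```text
13.45 [0.5196 0.031  0.1762] F [ 0.49 -0.1  -1.6 ] axial -1.64
blu:0 [ 0.1  0.4 12.2] [ 0.   -0.01  0.19]
[326.11224044 232.06490034] [324.98960061 227.24639639]
[350.82907863 263.79699622] [350.83940844 269.33433664]
```

View pics/j2.png

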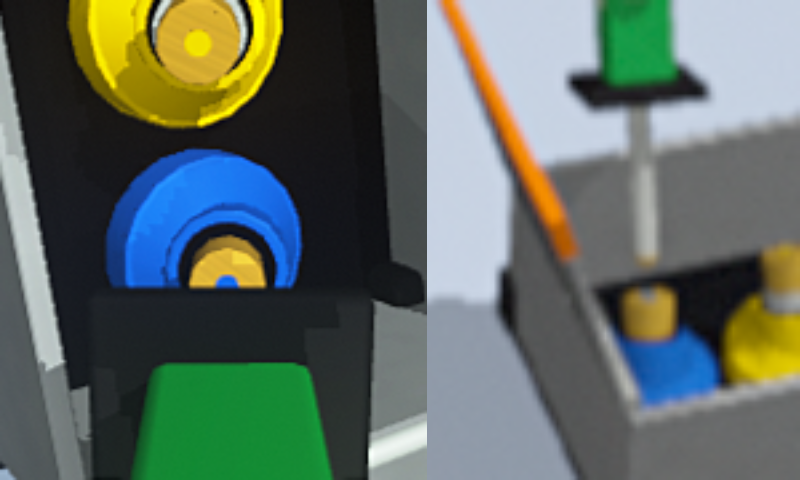

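The tip sits over the blue contact at scene (351,264), with the contact end at (351,269). The dot is centred in its mouth, so the alignment is good. Pressing.

{"name": "play_rows", "arguments": {
  "plan": [0, 0, 4, 0, 0, 0, 0, 0, 8, 0, 0, 0, 0, 0, 11, 0, 0, 0, 0, 0, 13, 0, 0, 0, 0, 0, 15, 0, 0, 0, 0, 0, 16.5, 0, 0, 0, 0, 0, 16.5, 0, 0, 0, 0, 0, 16.5, 0, 0, 0]
}}

```text
clock: 14.22
eef_pos: [0.5274, 0.0287, 0.1627]
tcp_rot: [[0.843, -0.274, 0.462], [-0.24, -0.962, -0.133], [0.481, 0.001, -0.877]]
wrist_force: [-1.6, 1.2, -0.7]
width: 0.027
```

```bash
python3 st.py blu:0
```

```text
14.2167 [0.5274 0.0287 0.1627] F [-1.61  1.19 -0.74] axial 0.25
blu:0 [-0.5  0.4 -3.6] [ 0.   -0.1   0.12]
```

{"name": "play_rows", "arguments": {
  "plan": [0, 0, 1.5, 0, 0, 0, 0, 0, 3, 0, 0, 0, 0, 0, 3, 0, 0, 0, 0, 0, 3, 0, 0, 0]
}}

```text
clock: 14.55
eef_pos: [0.5289, 0.0283, 0.1602]
tcp_rot: [[0.843, -0.274, 0.463], [-0.24, -0.962, -0.133], [0.481, 0.001, -0.877]]
wrist_force: [-2.8, 1.1, 1.6]
width: 0.0277
```

```bash
python3 st.py blu:0
```

```text
14.55 [0.5289 0.0283 0.1602] F [-2.79  1.07  1.6 ] axial 2.83
blu:0 [-0.6  0.4 -6.5] [-0.   -0.11  0.12]
```

{"name": "play_rows", "arguments": {
  "plan": [0, 0, 2, 0, 0, 0, 0, 0, 2, 0, 0, 0, 0, 0, 2, 0, 0, 0, 0, 0, 2, 0, 0, 0, 0, 0, 2, 0, 0, 0, 0, 0, 2, 0, 0, 0, 0, 0, 2, 0, 0, 0, 0, 0, 2, 0, 0, 0]
}}

```text
clock: 15.22
eef_pos: [0.5298, 0.028, 0.1585]
tcp_rot: [[0.843, -0.274, 0.463], [-0.24, -0.962, -0.133], [0.481, 0.001, -0.877]]
wrist_force: [-4.0, 0.9, 3.3]
width: 0.0272
```

```bash
python3 st.py blu:0
```

```text
15.2167 [0.5298 0.028  0.1585] F [-3.95  0.91  3.32] axial 4.86
blu:0 [-0.7  0.4 -8.5] [-0.   -0.12  0.12]
```

{"name": "play_rows", "arguments": {
  "plan": [0, 0, -15, 0, 0, 0, 0, 0, -40, 0, 0, 0, 0, 0, -80, 0, 0, 0, 0, 0, -120, 0, 0, 0, 0, 0, -160, 0, 0, 0, 0, 0, -200, 0, 0, 0, 0, 0, -200, 0, 0, 0, 0, 0, -200, 0, 0, 0]
}}

```text
clock: 15.88
eef_pos: [0.4373, 0.0549, 0.3359]
tcp_rot: [[0.841, -0.273, 0.466], [-0.239, -0.962, -0.132], [0.485, -0.0, -0.875]]
wrist_force: [-0.4, 0.1, -2.8]
width: 0.0275
```

```bash
cat >> h.py <<'E'
GP=np.array([.4357,-.3664,.1454]);GR=down(-15.2)
E
python3 - <<'E'
from h import *
from workcell import r
o=r.get_obs();print(o["eef_pos"],delta(o,GP+[0,0,.2],GR))
E
```

```text
[0.43730298 0.05489258 0.33589412] (array([104. , 405.7,  46.6]), array([  0.14, -28.99,  -0.64]))
```

Blue pressed at about 6 N and held. Carrying the probe back above the stand.

{"name": "play_rows", "arguments": {
  "plan": [104, 406, 47, 0, -29, -0.6, 104, 406, 47, 0, -29, -0.6, 104, 406, 47, 0, -29, -0.6, 104, 406, 47, 0, -29, -0.6, 104, 406, 47, 0, -29, -0.6, 104, 406, 47, 0, -29, -0.6, 104, 406, 47, 0, -29, -0.6, 104, 406, 47, 0, -29, -0.6, 104, 406, 47, 0, -29, -0.6, 104, 406, 47, 0, -29, -0.6]
}}

```text
clock: 16.72
eef_pos: [0.4355, -0.3351, 0.3418]
tcp_rot: [[0.964, -0.264, -0.003], [-0.264, -0.964, -0.0], [-0.002, 0.001, -1.0]]
wrist_force: [2.2, -0.3, -2.1]
width: 0.0274
```

```bash
python3 - <<'E'
from h import *
from workcell import r
o=r.get_obs();print(o["eef_pos"],delta(o,GP+[0,0,.13],GR),delta(o,GP,GR))
E
```

```text
[ 0.43550366 -0.33509853  0.34183577] (array([ 8.6, 30.1, 66.4]), array([ 0.05,  0.14, -0.12])) (array([  8.9,  30. , 196.4]), array([ 0.05,  0.14, -0.12]))
```

{"name": "play_rows", "arguments": {
  "plan": [8.6, 30, 20, 0, 0.1, -0.1, 8.6, 30, 66, 0, 0.1, -0.1, 8.6, 30, 66, 0, 0.1, -0.1, 8.6, 30, 66, 0, 0.1, -0.1, 8.6, 30, 66, 0, 0.1, -0.1, 8.6, 30, 66, 0, 0.1, -0.1]
}}

```text
clock: 17.22
eef_pos: [0.4364, -0.3661, 0.2782]
tcp_rot: [[0.965, -0.262, 0.001], [-0.262, -0.965, -0.003], [0.002, 0.002, -1.0]]
wrist_force: [-0.6, 1.0, -1.7]
width: 0.0273
```

```bash
python3 snap.py scene s4; python3 - <<'E'
from h import *
from workcell import r
o=r.get_obs();print(o["eef_pos"],o["tcp_rot"][:,2],delta(o,GP,GR))
g=pickle.load(open("s4.pkl","rb"));tip=o["eef_pos"]+o["tcp_rot"][:,2]*LT;p=proj(g,tip);print(p)
p=p.astype(int);cv2.imwrite("pics/s4c.png",cv2.resize(g["image"][p[1]-60:p[1]+60,p[0]-60:p[0]+60,::-1],(480,480)))
E
```

```text
[ 0.4363987  -0.36607782  0.27826588] [ 0.00136591 -0.0030675  -0.99999436] (array([-9.000e-01,  1.000e-01,  1.329e+02]), array([ 0.15, -0.12,  0.04]))
[154.56652128 244.47072469]
```

View pics/s4c.png

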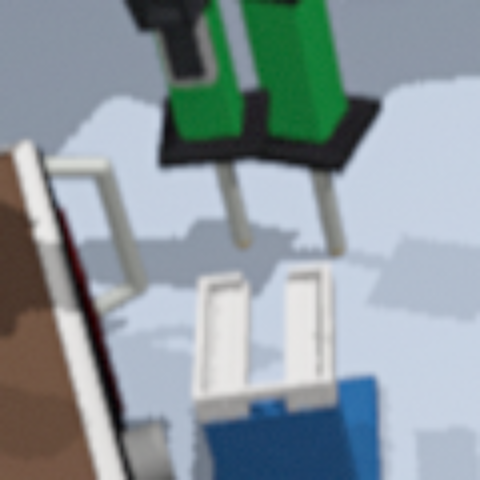

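The tip at (244,245) is within 1 px of where it should be, above the slot. Lowering.

{"name": "play_rows", "arguments": {
  "plan": [-0.9, 0, 20, 0, 0, 0, -0.9, 0, 45, 0, 0, 0, -0.9, 0, 70, 0, 0, 0, -0.9, 0, 95, 0, 0, 0, -0.9, 0, 112, 0, 0, 0, -0.9, 0, 120, 0, 0, 0, -0.9, 0, 120, 0, 0, 0, -0.9, 0, 120, 0, 0, 0]
}}

```text
clock: 17.93
eef_pos: [0.4362, -0.3664, 0.1599]
tcp_rot: [[0.965, -0.261, 0.003], [-0.261, -0.965, -0.004], [0.004, 0.004, -1.0]]
wrist_force: [0.4, 0.9, -1.4]
width: 0.0272
```

```bash
python3 - <<'E'
from h import *
from workcell import r
o=r.get_obs();print(o["eef_pos"],o["wrist_force"],delta(o,GP,GR))
E
```

```text
[ 0.43624437 -0.36637908  0.15985133] [ 0.42587702  0.89390042 -1.35628744] (array([-0.6,  0.1, 14.4]), array([ 0.2 , -0.21,  0.07]))
```

{"name": "play_rows", "arguments": {
  "plan": [-0.6, 0, 5, 0, 0, 0, -0.6, 0, 9, 0, 0, 0, -0.6, 0, 12, 0, 0, 0, -0.6, 0, 13.5, 0, 0, 0, -0.6, 0, 14, 0, 0, 0, -0.6, 0, 14, 0, 0, 0]
}}

```text
clock: 18.43
eef_pos: [0.4357, -0.3663, 0.1458]
tcp_rot: [[0.965, -0.261, 0.002], [-0.261, -0.965, -0.004], [0.003, 0.004, -1.0]]
wrist_force: [-0.3, -0.4, -3.0]
width: 0.0273
```

{"name": "play_rows", "arguments": {
  "plan": [0, 0, 0, 0, 0, 0, 0, 0, 0, 0, 0, 0, 0, 0, 0, 0, 0, 0, 0, 0, 0, 0, 0, 0, 0, 0, 0, 0, 0, 0, 0, 0, 0, 0, 0, 0, 0, 0, 0, 0, 0, 0],
  "hand": 1
}}

```text
clock: 19.02
eef_pos: [0.4357, -0.3663, 0.1458]
tcp_rot: [[0.965, -0.261, 0.003], [-0.261, -0.965, -0.004], [0.004, 0.004, -1.0]]
wrist_force: [0.3, -0.2, -0.9]
width: 0.0855
```

{"name": "play_rows", "arguments": {
  "plan": [0, 0, -20, 0, 0, 0, 0, 0, -50, 0, 0, 0, 0, 0, -85, 0, 0, 0, 0, 0, -120, 0, 0, 0, 0, 0, -160, 0, 0, 0, 0, 0, -190, 0, 0, 0, 0, 0, -190, 0, 0, 0, 0, 0, -190, 0, 0, 0],
  "hand": 1
}}

```text
clock: 19.68
eef_pos: [0.4355, -0.3658, 0.3375]
tcp_rot: [[0.965, -0.261, 0.005], [-0.261, -0.965, -0.007], [0.006, 0.005, -1.0]]
wrist_force: [-0.1, -0.5, -1.2]
width: 0.085
```

```bash
python3 snap.py wrist w6; python3 - <<'E'
from h import *
from workcell import r
o=r.get_obs();print(o["eef_pos"],o["wrist_force"],o["clock"])
g=pickle.load(open("w6.pkl","rb"))
for c,s,l in blobs(g["image"],(45,110,120),(85,255,255),(200,50,500,440),200): print(c.round(1),s,plane(g,c,.194).round(4))
# case frame from w1 rim corners for flap work
w1=pickle.load(open("w1.pkl","rb"));w2=pickle.load(open("w2.pkl","rb"))
print("hinges +y",plane(w1,(282,103),.09),plane(w1,(455,132),.09),"-y",plane(w1,(259,332),.095),plane(w1,(408,350),.095))
print("w2 +y",plane(w2,(410,60),.09),plane(w2,(582,88),.09),"-y",plane(w2,(365,298),.095),plane(w2,(515,317),.095))
# orange edge (outer corners) and plain flap edge via two views
print("orange L",tri([(w1,(226,425)),(w2,(363,388))]))
print("plain L",tri([(w1,(270,13)),(d:=pickle.load(open("d0.pkl","rb")))and(d["top"],(182,191))]),"plain R",tri([(w1,(523,54)),(d["top"],(192,113))]))
print("partbox near edge top z.047",plane(d["top"],(185,113),.047),plane(d["top"],(183,156),.047),plane(d["top"],(118,110),.047))
print("foam",plane(d["top"],(381,110),.045),plane(d["top"],(383,138),.045))
E
```

```text
[ 0.43525233 -0.36551984  0.33574717] [ 0.13424676 -0.02627667 -0.98018464] 19.7333
[326.  191.3] [309 183  35  17 533] [ 0.4424 -0.3461  0.194 ]
[326.1 220.4] [ 307  202   39   38 1422] [ 0.4369 -0.3665  0.194 ]
hinges +y [0.5471401  0.18814317 0.09      ] [0.69040221 0.16556964 0.09      ] -y [ 0.51918268 -0.02026043  0.095     ] [ 0.66315177 -0.03946184  0.095     ]
w2 +y [0.54895819 0.18723135 0.09      ] [0.69033657 0.16605459 0.09      ] -y [ 0.51813573 -0.01924511  0.095     ] [ 0.66195299 -0.03947381  0.095     ]
orange L (array([ 0.50852337, -0.04482364,  0.1911288 ]), [np.float64(1.0), np.float64(1.0)])
plain L (array([0.54839393, 0.23945259, 0.15466816]), [np.float64(1.6), np.float64(1.6)]) plain R (array([0.67891036, 0.20788584, 0.22181908]), [np.float64(3.0), np.float64(3.0)])
partbox near edge top z.047 [0.73200173 0.25959329 0.047     ] [0.64022695 0.26269533 0.047     ] [0.73956441 0.39952334 0.047     ]
foam [ 0.73584587 -0.15277355  0.045     ] [ 0.67537414 -0.15557918  0.045     ]
```

The probe is back in the fork: its handle top is at (.437,-.3665), against (.434,-.366) before. Next I'll close the fingers and go outside the plain flap.

```bash
cat >> h.py <<'E'
CY=-8.2;yc=np.array([.143,.99,0]);HP=np.array([.619,.177,.09]);HS=np.array([.591,-.030,.095])
def plain(s,h): return HP-yc*s+[0,0,h]
def strip(s,h): return HS+yc*s+[0,0,h]
E
python3 - <<'E'
from h import *
from workcell import r
o=r.get_obs();print(delta(o,plain(-.08,.22),down(CY)),delta(o,plain(-.08,.06),down(CY)))
E
```

```text
(array([  26. , -651.2,   23.4]), array([ 0.22, -0.21, -6.94])) (array([  25.4, -651.8,  183.4]), array([ 0.22, -0.21, -6.94]))
```

{"name": "play_rows", "arguments": {
  "plan": [26, -651, 15, 0.2, -0.2, -7, 26, -651, 15, 0.2, -0.2, -7, 26, -651, 15, 0.2, -0.2, -7, 26, -651, 15, 0.2, -0.2, -7, 26, -651, 15, 0.2, -0.2, -7, 26, -651, 15, 0.2, -0.2, -7, 26, -651, 15, 0.2, -0.2, -7, 26, -651, 15, 0.2, -0.2, -7, 26, -651, 15, 0.2, -0.2, -7, 26, -651, 15, 0.2, -0.2, -7],
  "hand": 0
}}

```text
clock: 20.57
eef_pos: [0.5598, 0.0341, 0.3232]
tcp_rot: [[0.99, -0.142, -0.002], [-0.142, -0.99, -0.0], [-0.002, 0.001, -1.0]]
wrist_force: [0.8, -0.8, -0.3]
width: -0.0006
```

```bash
python3 - <<'E'
from h import *
from workcell import r
o=r.get_obs();print(o["eef_pos"],o["width"],delta(o,plain(-.08,.22),down(CY)))
E
```

```text
[0.55979386 0.03408844 0.32320638] -0.0005660282576284629 (array([  38.5, -229.9,   13. ]), array([0.03, 0.11, 0.06]))
```

{"name": "play_rows", "arguments": {
  "plan": [38, -232, 10, 0, 0, 0, 38, -232, 10, 0, 0, 0, 38, -232, 10, 0, 0, 0, 38, -232, 10, 0, 0, 0, 38, -232, 10, 0, 0, 0, 38, -232, 10, 0, 0, 0, 38, -232, 10, 0, 0, 0, 38, -232, 10, 0, 0, 0]
}}

```text
clock: 21.23
eef_pos: [0.6299, 0.2598, 0.3103]
tcp_rot: [[0.99, -0.139, -0.006], [-0.139, -0.99, -0.001], [-0.005, 0.002, -1.0]]
wrist_force: [-0.1, -0.9, -0.1]
width: -0.0001
```

{"name": "play_rows", "arguments": {
  "plan": [0, 0, 40, 0, 0, 0, 0, 0, 80, 0, 0, 0, 0, 0, 120, 0, 0, 0, 0, 0, 160, 0, 0, 0, 0, 0, 160, 0, 0, 0, 0, 0, 160, 0, 0, 0]
}}

```text
clock: 21.73
eef_pos: [0.6282, 0.2583, 0.1494]
tcp_rot: [[0.99, -0.14, -0.009], [-0.14, -0.99, -0.002], [-0.009, 0.004, -1.0]]
wrist_force: [0.0, -0.1, 1.5]
width: 0.0001
```

```bash
python3 - <<'E'
from h import *
from workcell import r
o=r.get_obs();print(o["eef_pos"],o["wrist_force"])
for p in((-.02,.065),(0,.075),(.03,.075),(.055,.065),(.07,.05),(.08,.035)): print(p,*delta(o,plain(*p),down(CY)))
E
```

```text
[0.62817936 0.25833372 0.14936203] [ 0.04553824 -0.08925657  1.51703948]
(-0.02, 0.065) [ 2.3 61.8 -5.4] [0.22 0.5  0.13]
(0, 0.075) [  2.2  81.9 -15.4] [0.22 0.5  0.13]
(0.03, 0.075) [  2.1 111.9 -15.2] [0.22 0.5  0.13]
(0.055, 0.065) [  2.1 136.9  -5.1] [0.22 0.5  0.13]
(0.07, 0.05) [  2.2 151.8   9.9] [0.22 0.5  0.13]
(0.08, 0.035) [  2.3 161.7  24.9] [0.22 0.5  0.13]
```

{"name": "play_rows", "arguments": {
  "plan": [2, 20, 0, 0, 0, 0, 2, 38, -2, 0, 0, 0, 2, 52, -4, 0, 0, 0, 2, 66, -8, 0, 0, 0, 2, 80, -14, 0, 0, 0, 2, 95, -15, 0, 0, 0, 2, 110, -15, 0, 0, 0, 2, 124, -10, 0, 0, 0, 2, 137, -5, 0, 0, 0, 2, 145, 2, 0, 0, 0]
}}

```text
clock: 22.57
eef_pos: [0.6096, 0.1126, 0.1474]
tcp_rot: [[0.99, -0.141, -0.009], [-0.141, -0.99, -0.003], [-0.009, 0.004, -1.0]]
wrist_force: [0.2, 1.3, 0.6]
width: 0.0001
```

```bash
python3 - <<'E'
from h import *
from workcell import r
o=r.get_obs();print(o["eef_pos"],o["wrist_force"])
for p in((.07,.05),(.08,.035),(.085,.02),(.087,.008),(.087,.003)): print(p,*delta(o,plain(*p),down(CY)))
E
```

```text
[0.60955999 0.11264253 0.14736939] [0.20395867 1.26622311 0.63462675]
(0.07, 0.05) [0.2 4.9 7.4] [0.23 0.5  0.09]
(0.08, 0.035) [ 0.3 14.9 22.4] [0.23 0.5  0.09]
(0.085, 0.02) [ 0.4 19.8 37.4] [0.23 0.5  0.09]
(0.087, 0.008) [ 0.5 21.8 49.5] [0.23 0.5  0.09]
(0.087, 0.003) [ 0.6 21.8 54.5] [0.23 0.5  0.09]
```

{"name": "play_rows", "arguments": {
  "plan": [0, 5, 7, 0, 0, 0, 0, 10, 15, 0, 0, 0, 0, 15, 23, 0, 0, 0, 0, 18, 31, 0, 0, 0, 0, 20, 38, 0, 0, 0, 0, 21, 44, 0, 0, 0, 0, 21, 48, 0, 0, 0, 0, 21, 50, 0, 0, 0, 0, 21, 50, 0, 0, 0]
}}

```text
clock: 23.32
eef_pos: [0.606, 0.0919, 0.097]
tcp_rot: [[0.99, -0.141, -0.01], [-0.141, -0.99, -0.003], [-0.009, 0.004, -1.0]]
wrist_force: [0.3, -0.1, 0.6]
width: 0.0001
```

```bash
python3 snap.py top t1; python3 - <<'E'
from h import *
from workcell import r
o=r.get_obs();print(o["eef_pos"],o["wrist_force"],o["clock"])
a=pickle.load(open("t1.pkl","rb"))["image"];cv2.imwrite("pics/t1c.png",cv2.resize(a[100:230,160:370],(800,495))[:,:,::-1])
E
```

```text
[0.60614687 0.09191838 0.09738834] [0.08842076 0.71122754 0.4521433 ] 23.3667
```

{"name": "play_rows", "arguments": {
  "plan": [0, 0, 2, 0, 0, 0, 0, 0, 3, 0, 0, 0, 0, 0, 4, 0, 0, 0, 0, 0, 4, 0, 0, 0, 0, 0, 4, 0, 0, 0]
}}

```text
clock: 23.78
eef_pos: [0.6064, 0.092, 0.094]
tcp_rot: [[0.99, -0.141, -0.008], [-0.141, -0.99, -0.003], [-0.008, 0.004, -1.0]]
wrist_force: [-0.2, -0.1, 6.4]
width: 0.0003
```

{"name": "play_rows", "arguments": {
  "plan": [0, 0, 1, 0, 0, 0, 0, 0, 2, 0, 0, 0, 0, 0, 2, 0, 0, 0, 0, 0, 2, 0, 0, 0]
}}

```text
clock: 24.12
eef_pos: [0.6066, 0.092, 0.0937]
tcp_rot: [[0.99, -0.141, -0.007], [-0.141, -0.99, -0.003], [-0.006, 0.004, -1.0]]
wrist_force: [-7.8, -1.7, 19.6]
width: -0.0
```

The plain flap is at its stop: the tip is at z 0.094 and the force rose. Lifting and going round to the striped flap.

{"name": "play_rows", "arguments": {
  "plan": [0, 0, -40, 0, 0, 0, 0, 0, -80, 0, 0, 0, 0, 0, -120, 0, 0, 0, 0, 0, -160, 0, 0, 0, 0, 0, -200, 0, 0, 0, 0, 40, -210, 0, 0, 0, 0, 80, -210, 0, 0, 0, 0, 120, -210, 0, 0, 0, 0, 160, -210, 0, 0, 0, 0, 200, -210, 0, 0, 0]
}}

```text
clock: 24.95
eef_pos: [0.5792, -0.107, 0.3047]
tcp_rot: [[0.99, -0.14, -0.007], [-0.14, -0.99, -0.003], [-0.006, 0.004, -1.0]]
wrist_force: [0.5, 0.1, 0.1]
width: -0.0001
```

```bash
python3 - <<'E'
from h import *
from workcell import r
o=r.get_obs();print(o["eef_pos"],o["wrist_force"])
print(delta(o,strip(-.085,.21),down(CY)))
E
```

```text
[ 0.57923989 -0.10699796  0.30468428] [0.48967291 0.14406964 0.05429617]
(array([ 0.6,  7.1, -0.3]), array([0.21, 0.35, 0.14]))
```

{"name": "play_rows", "arguments": {
  "plan": [0, 10, 0, 0, 0, 0, 0, 10, 40, 0, 0, 0, 0, 10, 80, 0, 0, 0, 0, 10, 115, 0, 0, 0, 0, 10, 148, 0, 0, 0, 0, 10, 148, 0, 0, 0, 0, 10, 148, 0, 0, 0]
}}

```text
clock: 25.53
eef_pos: [0.5765, -0.117, 0.1565]
tcp_rot: [[0.99, -0.14, -0.009], [-0.14, -0.99, -0.002], [-0.008, 0.003, -1.0]]
wrist_force: [0.3, 0.1, 2.0]
width: -0.0003
```

```bash
python3 - <<'E'
from h import *
from workcell import r
o=r.get_obs();print(o["eef_pos"],o["wrist_force"])
for p in((-.02,.075),(0,.085),(.03,.085),(.06,.075),(.075,.06),(.085,.045),(.092,.03),(.095,.015)): print(p,*delta(o,strip(*p),down(CY)))
E
```

```text
[ 0.57646623 -0.11704138  0.15648946] [0.26951543 0.13132007 2.02507033]
(-0.02, 0.075) [  2.  -68.2 -13.8] [0.19 0.48 0.14]
(0, 0.085) [  2.  -88.1 -23.8] [0.19 0.48 0.14]
(0.03, 0.085) [   2.1 -118.2  -23.9] [0.19 0.48 0.14]
(0.06, 0.075) [   2.2 -148.2  -14. ] [0.19 0.48 0.14]
(0.075, 0.06) [   2.4 -163.2    0.9] [0.19 0.48 0.14]
(0.085, 0.045) [   2.6 -173.3   15.9] [0.19 0.48 0.14]
(0.092, 0.03) [   2.7 -180.3   30.9] [0.19 0.48 0.14]
(0.095, 0.015) [   2.8 -183.4   45.9] [0.19 0.48 0.14]
```

{"name": "play_rows", "arguments": {
  "plan": [2, -20, -2, 0, 0, 0, 2, -38, -6, 0, 0, 0, 2, -54, -10, 0, 0, 0, 2, -70, -15, 0, 0, 0, 2, -88, -22, 0, 0, 0, 2, -103, -24, 0, 0, 0, 2, -118, -24, 0, 0, 0, 2, -133, -19, 0, 0, 0, 2, -147, -14, 0, 0, 0, 2, -156, -6, 0, 0, 0]
}}

```text
clock: 26.37
eef_pos: [0.6016, 0.0385, 0.1645]
tcp_rot: [[0.99, -0.14, -0.005], [-0.14, -0.99, -0.002], [-0.004, 0.003, -1.0]]
wrist_force: [0.3, -0.9, 1.2]
width: -0.0004
```

```bash
python3 - <<'E'
from h import *
from workcell import r
o=r.get_obs();print(o["eef_pos"],o["wrist_force"])
for p in((.075,.06),(.085,.045),(.092,.03),(.095,.015),(.095,.004)): print(p,*delta(o,strip(*p),down(CY)))
E
```

```text
[0.60159939 0.03848577 0.16446775] [ 0.33977517 -0.94231365  1.18532115]
(0.075, 0.06) [-0.6 -5.8  9.5] [0.16 0.25 0.18]
(0.085, 0.045) [ -0.5 -15.8  24.4] [0.16 0.25 0.18]
(0.092, 0.03) [ -0.5 -22.8  39.4] [0.16 0.25 0.18]
(0.095, 0.015) [ -0.4 -25.9  54.4] [0.16 0.25 0.18]
(0.095, 0.004) [ -0.3 -25.9  65.4] [0.16 0.25 0.18]
```

{"name": "play_rows", "arguments": {
  "plan": [0, -6, 9, 0, 0, 0, 0, -11, 17, 0, 0, 0, 0, -16, 25, 0, 0, 0, 0, -20, 33, 0, 0, 0, 0, -23, 41, 0, 0, 0, 0, -25, 48, 0, 0, 0, 0, -26, 54, 0, 0, 0, 0, -26, 59, 0, 0, 0, 0, -26, 61, 0, 0, 0, 0, -26, 61, 0, 0, 0]
}}

```text
clock: 27.2
eef_pos: [0.6047, 0.0639, 0.1029]
tcp_rot: [[0.99, -0.14, -0.005], [-0.14, -0.99, -0.002], [-0.005, 0.003, -1.0]]
wrist_force: [-0.3, 0.7, -0.0]
width: -0.0002
```

{"name": "play_rows", "arguments": {
  "plan": [0, 0, 1.5, 0, 0, 0, 0, 0, 3, 0, 0, 0, 0, 0, 4, 0, 0, 0, 0, 0, 4, 0, 0, 0]
}}

```text
clock: 27.53
eef_pos: [0.6048, 0.0639, 0.0991]
tcp_rot: [[0.99, -0.14, -0.005], [-0.14, -0.99, -0.002], [-0.005, 0.003, -1.0]]
wrist_force: [-0.3, -0.4, 0.5]
width: 0.0001
```

{"name": "play_rows", "arguments": {
  "plan": [0, 0, 1, 0, 0, 0, 0, 0, 2, 0, 0, 0, 0, 0, 2, 0, 0, 0, 0, 0, 2, 0, 0, 0]
}}

```text
clock: 27.87
eef_pos: [0.605, 0.0638, 0.0987]
tcp_rot: [[0.99, -0.14, -0.004], [-0.14, -0.99, -0.002], [-0.003, 0.003, -1.0]]
wrist_force: [-6.8, 0.1, 19.6]
width: -0.0004
```

{"name": "play_rows", "arguments": {
  "plan": [0, 0, -40, 0, 0, 0, 0, 0, -80, 0, 0, 0, 0, 0, -120, 0, 0, 0, 0, 0, -160, 0, 0, 0, -60, 0, -200, 0, 0, 0, -140, 60, -200, 0, 0, 0, -180, 120, -200, 0, 0, 0, -200, 120, -200, 0, 0, 0, -200, 120, -200, 0, 0, 0, -200, 120, -200, 0, 0, 0]
}}

```text
clock: 28.7
eef_pos: [0.3888, -0.0269, 0.2996]
tcp_rot: [[0.99, -0.139, -0.003], [-0.139, -0.99, -0.003], [-0.003, 0.003, -1.0]]
wrist_force: [0.7, -0.6, -0.4]
width: -0.0002
```

```bash
python3 snap.py top t2;python3 snap.py scene s5; python3 - <<'E'
from h import *
d=pickle.load(open("d0.pkl","rb"));t=pickle.load(open("t2.pkl","rb"));s=pickle.load(open("s5.pkl","rb"))
# probe handle top now vs start
for g,b in((t,(480,225,535,275)),(d["top"],(480,225,535,275))):
    for c,st,l in blobs(g["image"],(45,110,100),(85,255,255),b,60): print("probe top",c.round(1),plane(g,c,.194).round(4))
print("orange:")
for n,g in(("top",t),("scene",s)):
    for c,st,l in blobs(g["image"],(5,170,120),(18,255,255),(200,100,460,320),60):
        p=np.argwhere(l)[:,::-1];print(n,c.round(1),st, plane(g,c,.099).round(4))
X=HS+yc*.1075+[0,0,.004];print("expected band ~",X,proj(t,X),proj(s,X))
cv2.imwrite("pics/f.png",np.vstack([cv2.resize(t["image"],(400,300)),cv2.resize(s["image"],(400,300))])[:,:,::-1])
E
```

```text
probe top [513.  246.1] [ 0.436  -0.3642  0.194 ]
probe top [512.6 247.4] [ 0.4338 -0.3635  0.194 ]
orange:
top [270.5 168. ] [261 131  20  75 669] [0.6022 0.0768 0.099 ]
scene [383.9 258.8] [367 235  34  48 401] [0.6119 0.0741 0.099 ]
expected band ~ [0.6063725 0.076425  0.099    ] [270.7184846 165.9585458] [383.45728027 256.87984673]
```

View pics/f.png

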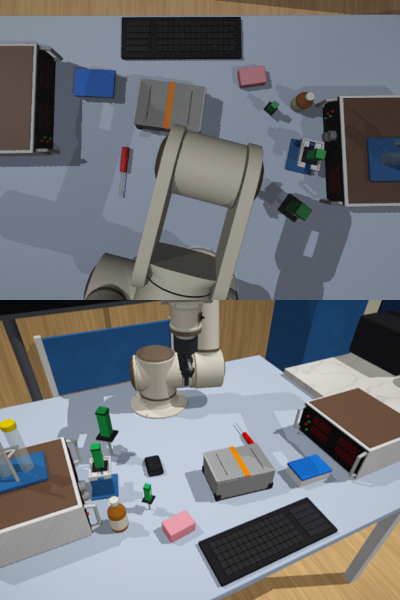

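Both flaps are shut: the orange band is at top (270,168), against an expected (271,166) when level. The probe hangs in the fork, the bystanders haven't moved, and the arm is clear of everything. Handing in.

```bash
python3 -c "
from workcell import r
print(r.finish_job())"
```

```text
the job is handed in; nothing more can be done
None
```

I handed the job in at about 29 s of robot time, with every step done; no verdict is reported. The middle-sized probe pressed red, then yellow, then blue at about 6 N each, holding each for about half a second. I then hung it back in the fork and closed the plain flap, then the orange-edged flap over it.

**Last checks:**
- **Probe:** it hangs upright, about 2 mm from where it started.
- **Flaps:** each stopped hard against a 20 N push, with its top about 4 mm above its hinge line. The orange band is where it should be when level, within 2 px.
- **Bystanders:** none looks moved in the final picture. I judged this by eye and did not measure it.
- **Arm:** it is clear of everything.

**Disagreements:**
- **Contact heights:** the yellow and blue contacts gave about 2 mm later than triangulated, so I set their depth by the measured force.
- **Blue head:** its lean direction was uncertain by about 10° between estimates. The wrist view just before pressing showed it lined up.
- **Forces:** they come from the wrist sensor, which has about 1 N of noise.

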